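# Prop the tablet bin open and hang its scoop inside

### The arm

A 6-joint arm with a two-finger parallel gripper is mounted at the origin on the work surface. World frame = base frame: x ahead of the robot, y to its left, z up, the work surface at z = 0. Lengths are in m, angles in rad, forces in N, time in s.
With the tool pointing down it reaches from about 0.35 to 0.775 m from the base axis. Payload 7.3 kg.
Tool frame: the origin (TCP) lies midway between the tips of the shut fingers; the grasp point (between the pads) lies 19 mm behind it (robot.grasp_offset is the z of the grasp point in the tool frame, in m); z points along the fingers, y is the direction in which the jaws open and shut (so a half turn about z gives the same grasp; the last joint's range is limited). The gripper opens to 92 mm and grips with 3 to 60 N. Pads are 19 mm wide; open, the fingers measure 130 mm over their backs; the gripper's body (75 mm by 190 mm) begins 47 mm behind the grasp point.
Start: joints at [1.146, 0.342, 1.524, -0, 1.275, -0.146], TCP at [0.144, 0.505, 0.227] pointing down, gripper open.
Joint ranges: [-2.53, 2.53], [-0.77, 2.02], [0.04, 2.7], [-1, 4.14], [0.28, 2.66], [-3.11, 3.11]. Speed limits (rad/s): [2.57, 2.57, 3.14, 3.14, 3.14, 3.14].

### API

Orientations are given as [roll, pitch, yaw] about the fixed x, y, z axes, in that order (R = Rz(yaw) Ry(pitch) Rx(roll)).
In Python, from cell import observe, imaging, workorder, robot gives the robot as it stands. The module is installed in compiled form; this text tells all that it offers.
- The arm moves only by the tool send_rows, never from a script. Its argument "series" is a list of rows, each a list of 7 numbers: the shift along the tool's x, y, z in m, then the turn, a rotation vector about the tool's x, y, z in rad, then the closure, from 0 (fully open) to 1 (shut). A call has 1 to 5 rows; each row shifts and turns the commanded pose from where the row before left it, along the tool's axes as they then stand; what a row does not reach is not made up. A row lasts 1/12 s, in which the tool goes at most 41.7 mm and 7.16 degrees, less where a joint would pass 70% of its speed; a pose out of reach is approached as far as the arm can. A call is refused whole if a number of a shift passes 0.0417 or a number of a turn 0.125, either way. A call with a gripper value outside its range is refused whole. The fingers move at their own pace and stop on an object; "newtons" is the grip in N (left out, the last holds). Time passes only in rows, so rows that do not move let the fingers close. It gives the time, the measured TCP pose, the force and the opening at its end, in the units of the state.
- observe(): the state, without advancing time (a new reading comes with each control period).
- imaging.read_camera(name): name is "side" or "top"; returns a dict with "color" (480x640x3 uint8, red, green, blue), "range_z" (480x640 float32, m along the optical axis (not along the pixel's ray), 0 where there is no reading), "vfov" (degrees; the focal length in pixels is half the picture's height over the tangent of half this angle, whatever the lens; pixels are square), "cx", "cy" (the principal point, pixels), "dist_coeffs" ([k1, k2, p1, p2, k3] as OpenCV has them; the pictures are not rectified), "T" (4x4, takes a point from camera to world coordinates). Camera axes: x right, y down, z forward; pixel columns grow to the right and rows downward; lengths in m; the calibration is good to about 2 mm. A picture is of the moment at which its call begins.
- workorder.hand_in(): hands the job in, once; it reports no verdict.
The state is a dict: "time": time; "qpos": joint angles; "qvel": joint speeds; "joint_efforts": joint torques, N m; "tool_pos": TCP position; "tool_rot": TCP orientation; "contact_force": force on the tool from outside, world axes, zero at the start; "torque": the same for the moment, N m; "opening": finger opening in m.
Only numpy, scipy, OpenCV 4.12 (cv2) and the standard library are available. Lean on these libraries where they do the work, as an engineer would, in place of code of your own. Each camera call takes 0.05 s, during which the arm holds its last target.

### The job

Get the dishwasher-tablet bin ready for use: prop its lid open by pushing the finger bar of the steel stay away from you, until the tip of the stay has clicked past the cleat under the lid and carries the lid by itself. Then hang the scoop by its hook over the middle part of the bin's front rim, cup on the inside, and let go; leave the lid propped and do not shift or knock over the other things on the table.

Things in the scene. Friction and masses are not known exactly. Their poses are not given: they have to be found in the camera images.
- bin: Grey plastic bin fixed to the table, 200 (x) x 240 (y) x 130 mm high, walls 5 mm. Origin: centre of its underside; x runs from the front wall (robot side) to the back wall, y to its left, z up. Middle of the front rim's top: x = -97.5, z = 130 mm. Inside it is empty for 85 mm behind the front wall, low cartons farther back. The closed lid covers the rim.
- lid (a joint): Grey plastic lid 210 x 270 x 8 mm, 0.45 kg, hinged along the top of the bin's back wall (bin x = 100, z = 130 mm); overhangs the front by 10 mm, each side by 15 mm. 0 = closed, grows as it opens (rad), limit 1.3. It falls shut unless the stay carries it; propped it stands at about 1.04, its front edge then 311 mm above the table at bin x = -6 mm.
- stay (a joint): Cranked steel rod on the bin's right (-y) side. Value: angle (rad) of its 145 mm prop leg from level; 0 = folded, tip to the front, under the lid's overhang; grows as the tip swings up and back, lifting the lid; end stop 1.68. At 1.40 to 1.50 the tip passes a cleat under the lid. Let go beyond (1.6 is good), it settles in the cleat's notch at about 1.48; let go earlier, all falls back.
- stay_knob (a point): Middle of the stay's black finger bar: level, along the bin's y, 14 mm thick, free 45 mm towards the bin and 19 mm outwards of this point (then a 20 mm ball); 64 mm outside the lid's edge. It leads the prop leg by 0.698 rad: at stay value a it is at bin x = 40 - 85 cos(a + 0.698), z = 100 + 85 sin(a + 0.698) mm. Push it from in front towards bin +x along this arc; up to 9 N.
- stay_pivot (a point): Point on the stay's turning axis abreast of the middle of the finger bar: bin x = 40 mm, y = -199 mm, z = 100 mm. Axes as the bin's.
- scoop_grip (a point): Centre of the scoop's grip, an upright white block 14 (x) x 20 (y) x 38 mm high on top of its hook. White plastic scoop, about 90 g, 140 mm high, standing upright, grip centre 121 mm up. Axes: x from hook towards cup, y along the hook's width, z up. With its x along the bin's x the hook fits the front rim, cup inside.
- scoop_hook (a point): Underside of the hook's bridge, middle of the slot, 25 mm straight below scoop_grip. Strap on the slot's +x side, lip on its -x side; both 24 mm wide (y). The slot is 13 mm wide (x); the lip reaches 24 mm down from here. Hung, this point lies on the rim's top. Axes as scoop_grip.
- scoop_cup (a point): Centre of the scoop's open cup, 44 (x) x 48 (y) x 55 mm high: 32.5 mm towards +x and 93.5 mm below scoop_grip. Axes as scoop_grip.
- scoop: The scoop's body; origin at the centre of the underside of its cup. Axes as scoop_grip.
- tub: Bystander: short round jar, 70 mm across, 70 high; origin under its centre. It may stand farther away or nearer than the scoop.
- brush: Bystander: scrubbing brush 150 x 45 x 36 mm, lying; origin under its centre.
- soap: Bystander: soap bottle, 66 mm across, 190 high; origin under its centre.
- canister: Bystander: wipes canister, 104 mm across, 160 high; origin under its centre.
- carton: Bystander: carton 70 x 170 x 50 mm; origin under its centre.

How it is judged:
By the outcome, as a careful person would: the job done as asked, in the order asked, and still so for the second after the job is handed in, with the robot touching nothing.
It also fails if it takes over 70 s, if anything falls off the work surface, if the arm or the gripper's body presses on something with over 40 N, if the wrist force passes 120 N, or if a joint passes its speed limit or range.

## Working session

There is one attempt and no reset: what is moved stays moved. The work goes in short steps, Python scripts to look and compute and a tool call to move; the robot and the scene stay as the last step left them, time stands still between calls to the robot, and variables do not carry over. Pictures are saved under pics/ and viewed, and the job is handed in when it is done.

Besides the shell and the picture viewer there is one more tool, called after "Call:" by a JSON object that holds its "api" and its "payload". send_rows: Moves the arm, as the interface text tells. Its arguments: {"type":"object","properties":{"series":{"type":"array","items":{"type":"array","items":{"type":"number"}}},"newtons":{"type":"number"}},"required":["series"]}

```bash
mkdir -p pics
cat > h.py <<'E'
import numpy as np, cv2
from cell import observe, imaging, workorder, robot
def cam(n,save=None):
    d=imaging.read_camera(n)
    if save: cv2.imwrite('pics/'+save,d['color'][:,:,::-1])
    return d
def K(d):
    f=240/np.tan(np.radians(d['vfov'])/2)
    return np.array([[f,0,d['cx']],[0,f,d['cy']],[0,0,1.]])
def rays(d,uv):
    uv=np.asarray(uv,float).reshape(-1,1,2)
    p=cv2.undistortPoints(uv,K(d),np.array(d['dist_coeffs'],float)).reshape(-1,2)
    return np.c_[p,np.ones(len(p))]
def plane(d,uv,z):
    r=rays(d,uv)@d['T'][:3,:3].T; o=d['T'][:3,3]
    return o+r*((z-o[2])/r[:,2])[:,None]
def pts(d,uv):
    uv=np.asarray(uv,int).reshape(-1,2)
    Z=d['range_z'][uv[:,1],uv[:,0]]
    p=rays(d,uv)*Z[:,None]
    w=p@d['T'][:3,:3].T+d['T'][:3,3]; w[Z==0]=np.nan
    return w
def cloud(d):
    v,u=np.mgrid[0:480,0:640]
    return pts(d,np.c_[u.ravel(),v.ravel()]).reshape(480,640,3)
def proj(d,P):
    P=np.asarray(P,float).reshape(-1,3)
    T=np.linalg.inv(d['T']);c=P@T[:3,:3].T+T[:3,3]
    return cv2.projectPoints(c,np.zeros(3),np.zeros(3),K(d),np.array(d['dist_coeffs'],float))[0].reshape(-1,2)
E
python3 - <<'E'
from h import *
for n in('side','top'):
    d=cam(n,n+'0.png'); print(n,d['vfov'],d['cx'],d['cy'],d['dist_coeffs'],d['T'].round(3).tolist())
print(observe(), robot.grasp_offset)
E
```

```text
side 50.16918424882495 314.61638074516804 228.68822259789684 [0.01517384 0.         0.         0.         0.        ] [[0.998, -0.047, 0.049, 0.541], [-0.067, -0.786, 0.615, -0.845], [0.009, -0.617, -0.787, 1.146], [0.0, 0.0, 0.0, 1.0]]
top 48.61214024018661 327.63945876760465 238.3611803126642 [-0.04298102  0.          0.          0.          0.        ] [[-0.006, -0.992, 0.124, 0.478], [-1.0, 0.004, -0.015, -0.024], [0.014, -0.124, -0.992, 1.167], [0.0, 0.0, 0.0, 1.0]]
{'time': 0.1, 'qpos': array([ 1.14598171e+00,  3.42696633e-01,  1.52489450e+00, -3.64174067e-05,
        1.27541788e+00, -1.46014115e-01]), 'qvel': array([ 3.22390179e-05, -1.34889898e-03, -2.60058490e-03,  3.22181785e-04,
       -1.21465160e-03, -2.31079191e-04]), 'joint_efforts': array([ 2.18625049e-03, -4.31997335e+01, -2.44697535e+01,  7.19484687e-02,
        5.25684643e-02, -1.06722459e-04]), 'tool_pos': array([0.1443288 , 0.50439918, 0.22610127]), 'tool_rot': array([-3.14018630e+00, -1.71619296e-04,  2.86280266e+00]), 'contact_force': array([ 0.26198076,  0.05438743, -0.07575118]), 'torque': array([-0.02122432, -0.02717979,  0.00619662]), 'opening': 0.0917351365666598} -0.0188
```

View pics/side0.png

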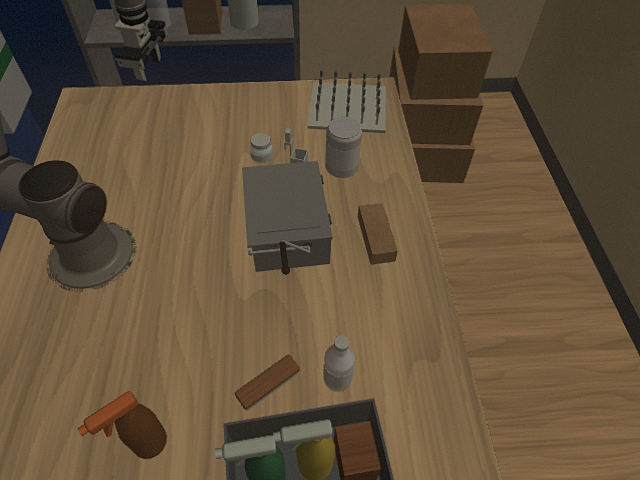

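View pics/top0.png

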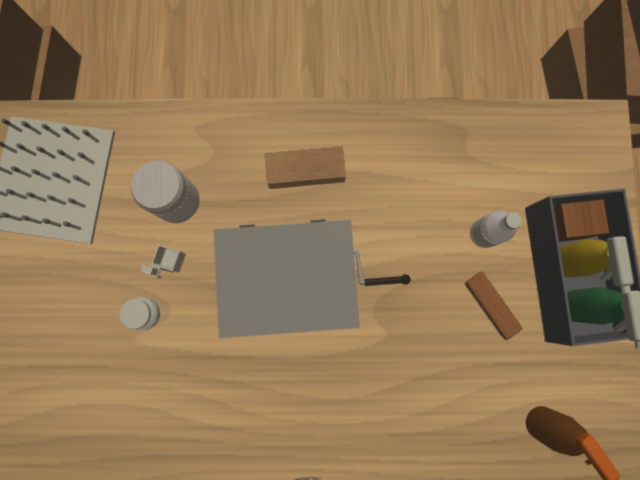

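The top view shows the lid at about (215-358, 222-337), the finger bar at (365-408, 281), the scoop near (160, 262), the tub at (140, 313) and the canister at (165, 190). I'll zoom in and measure.

Run:
```python
from h import *
d=cam('top');s=cam('side')
a=cv2.resize(d['color'][235:345,110:220,::-1],None,fx=4,fy=4,interpolation=cv2.INTER_CUBIC)
b=cv2.resize(s['color'][115:180,235:345,::-1],None,fx=3.2,fy=3.2,interpolation=cv2.INTER_CUBIC)
a=cv2.convertScaleAbs(a,alpha=1.3)
b=cv2.resize(b,(352,208))
im=np.zeros((440,800,3),np.uint8);im[:440,:440]=a;im[:208,445:797]=b
cv2.imwrite('pics/z0.png',im)
C=cloud(d)
# lid: points z 0.12-0.15
m=(C[...,2]>.125)&(C[...,2]<.15)
lid=np.zeros((480,640),np.uint8);lid[m]=1
n,l,st,ce=cv2.connectedComponentsWithStats(lid)
for i in range(1,n):
    if st[i,4]>15: 
        p=C[l==i]; print(st[i],p.mean(0).round(4),p.min(0).round(3),p.max(0).round(3))
i=1+np.argmax(st[1:,4]); c=max(cv2.findContours((l==i).astype(np.uint8),0,1)[0],key=cv2.contourArea)
r=cv2.boxPoints(cv2.minAreaRect(c)); z=np.median(C[l==i][:,2]);print(z)
w=plane(d,r,z);print(r,w.round(4))
ws=plane(d,c.reshape(-1,2),z)[:,:2].astype(np.float32);print('lid rect world',cv2.minAreaRect(ws))
# dark bar
g=d['color'].max(2); mk=((g<45)).astype(np.uint8); mk[:260]=0;mk[300:]=0;mk[:,:360]=0;mk[:,420:]=0
v,u=np.nonzero(mk);print('bar px',u.min(),u.max(),v.min(),v.max());P=C[v,u];print(P[np.argsort(u)][::max(1,len(u)//25)].round(3))
# scoop cloud
sub=C[240:285,135:190].reshape(-1,3);sub=sub[sub[:,2]>.02]
for lo,hi in((.02,.06),(.06,.09),(.09,.125),(.125,.15)):
    q=sub[(sub[:,2]>lo)&(sub[:,2]<hi)];print(lo,len(q),q.mean(0).round(4) if len(q) else '',q.min(0).round(3) if len(q) else '',q.max(0).round(3) if len(q) else '')
```

```text
[143 165  44  49 288] [0.6873 0.2641 0.1402] [0.659 0.243 0.125] [0.752 0.321 0.15 ]
[ 548  189   92  158 1263] [ 0.5698 -0.5627  0.1294] [ 0.394 -0.661  0.125] [ 0.707 -0.484  0.136]
[488 211  28  29 398] [ 0.6298 -0.3783  0.1351] [ 0.605 -0.413  0.125] [ 0.662 -0.358  0.15 ]
[  213   219   147   120 15271] [0.5289 0.0439 0.1403] [ 0.416 -0.098  0.129] [0.646 0.186 0.148]
[575 240  28  34 287] [ 0.566  -0.5442  0.1372] [ 0.536 -0.582  0.125] [ 0.603 -0.533  0.15 ]
[357 263   6  15  59] [ 0.5451 -0.0996  0.1378] [ 0.53  -0.104  0.126] [ 0.559 -0.096  0.15 ]
[141 265  14  10  96] [0.5469 0.3108 0.1385] [0.538 0.301 0.125] [0.556 0.323 0.144]
[587 288  26  36 327] [ 0.4722 -0.5638  0.1371] [ 0.438 -0.595  0.125] [ 0.506 -0.551  0.15 ]
[550 419  31  36 332] [ 0.2323 -0.4799  0.1376] [ 0.189 -0.517  0.125] [ 0.256 -0.463  0.15 ]
0.1403971507586943
[[210.01091 227.14737]
 [350.9782  216.70535]
 [359.20465 327.76266]
 [218.23737 338.20468]] [[ 0.6293  0.1907  0.1404]
 [ 0.6489 -0.0847  0.1404]
 [ 0.4339 -0.0981  0.1404]
 [ 0.4156  0.1706  0.1404]]
lid rect world ((0.5318531394004822, 0.043
[... 335 characters left out ...]
.163]
 [ 0.52  -0.181  0.163]
 [ 0.52  -0.183  0.161]
 [ 0.522 -0.183  0.161]
 [ 0.523 -0.184  0.167]
 [ 0.52  -0.185  0.161]
 [ 0.522 -0.184  0.164]
 [ 0.52  -0.186  0.164]
 [ 0.524 -0.186  0.164]
 [ 0.522 -0.186  0.164]
 [ 0.52  -0.188  0.164]
 [ 0.527 -0.188  0.162]
 [ 0.522 -0.188  0.162]
 [ 0.523 -0.188  0.167]
 [ 0.527 -0.19   0.165]
 [ 0.524 -0.19   0.163]
 [ 0.525 -0.189  0.167]
 [ 0.522 -0.19   0.164]]
0.02 323 [0.5771 0.3008 0.0444] [0.55  0.271 0.02 ] [0.606 0.33  0.059]
0.06 23 [0.5511 0.302  0.0743] [0.534 0.279 0.061] [0.572 0.321 0.09 ]
0.09 87 [0.5461 0.3062 0.1049] [0.534 0.297 0.09 ] [0.561 0.325 0.124]
0.125 96 [0.5469 0.3108 0.1385] [0.538 0.301 0.125] [0.556 0.323 0.144]
```

View pics/z0.png

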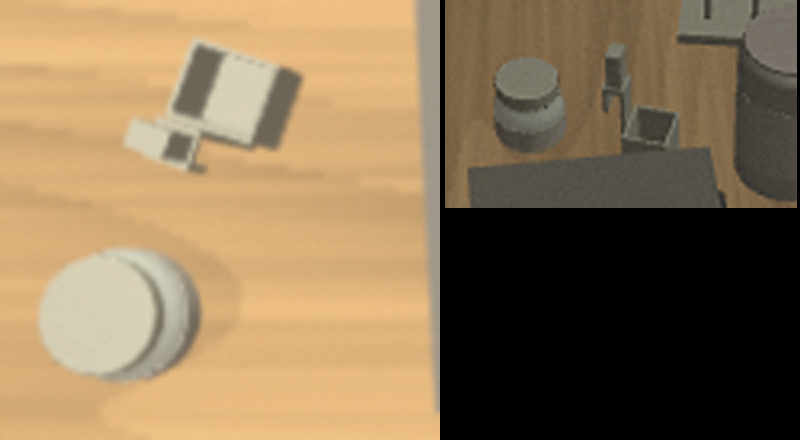

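The zoomed views show the scoop standing clear, with its grip at about top (150, 270) and its cup up and to the right. The tub is below and left of it, and nothing is close to the grip. I'll refine the poses by colour.

```bash
cat >> h.py <<'E'
def face(d,z,box,seed,tol):
    """flood region of similar colour, world min-area rect at plane z"""
    im=cv2.cvtColor(d['color'],cv2.COLOR_RGB2LAB).astype(int)
    ref=np.median(im[seed[1]-1:seed[1]+2,seed[0]-1:seed[0]+2].reshape(-1,3),axis=0)
    m=(np.abs(im-ref).max(2)<tol).astype(np.uint8)
    k=np.zeros_like(m);k[box[1]:box[3],box[0]:box[2]]=1;m*=k
    n,l=cv2.connectedComponents(m,connectivity=4);m=(l==l[seed[1],seed[0]]).astype(np.uint8)
    c=max(cv2.findContours(m,0,1)[0],key=cv2.contourArea).reshape(-1,2)
    return c,cv2.minAreaRect(plane(d,c,z)[:,:2].astype(np.float32))
E
python3 - <<'E'
from h import *
d=cam('top');s=cam('side')
c,r=face(d,.138,(190,200,380,350),(280,280),14);print('lid top',r, c.min(0),c.max(0))
im=d['color'].copy();cv2.drawContours(im,[c.reshape(-1,1,2)],-1,(255,0,0),1)
c,r=face(s,.138,(230,150,345,280),(285,200),10);print('lid side',r,c.min(0),c.max(0))
im2=s['color'].copy();cv2.drawContours(im2,[c.reshape(-1,1,2)],-1,(255,0,0),1)
# scoop: non-wood pixels near
C=cloud(d)
v,u=np.nonzero((C[...,2]>.133)&(C[...,2]<.15)); k=(u>130)&(u<170)&(v>255)&(v<285);u,v=u[k],v[k];print('grip top px',u.min(),u.max(),v.min(),v.max(),len(u))
print(cv2.minAreaRect(plane(d,np.c_[u,v],.14)[:,:2].astype(np.float32)))
Cs=cloud(s)
v,u=np.nonzero((Cs[...,2]>.13)&(Cs[...,2]<.15)); k=(u>275)&(u<305)&(v>120)&(v<150);u,v=u[k],v[k];print('side grip top',u.min(),u.max(),v.min(),v.max(),len(u));
if len(u):print(Cs[v,u].mean(0),cv2.minAreaRect(plane(s,np.c_[u,v],.14)[:,:2].astype(np.float32)))
o=np.zeros((560,800,3),np.uint8)
o[:,:400]=cv2.resize(im[190:360,130:430],(400,227))[:0].sum() if 0 else 0
o[:400,:400]=cv2.resize(d['color'][252:282,138:168],(400,400),interpolation=cv2.INTER_NEAREST)[...,::-1]
o[:400,400:]=cv2.resize(s['color'][120:170,270:320],(400,400),interpolation=cv2.INTER_NEAREST)[...,::-1]
cv2.imwrite('pics/z1.png',o)
o=np.zeros((400,800,3),np.uint8)
o[:,:400]=cv2.resize(im[200:360,200:360],(400,400))[...,::-1];o[:,400:]=cv2.resize(im2[150:290,230:370],(400,400))[...,::-1]
cv2.imwrite('pics/z2.png',o)
E
```

```text
lid top ((0.5329601168632507, 0.035734839737415314), (0.21419529616832733, 0.28681910037994385), 3.9056053161621094) [214 220] [364 337]
lid side ((0.5306797027587891, 0.04596222937107086), (0.21158722043037415, 0.2840633988380432), 4.200247764587402) [242 160] [331 247]
grip top px 141 153 265 274 87
((0.5470247268676758, 0.3112660348415375), (0.023033954203128815, 0.013937251642346382), 71.674072265625)
side grip top 285 291 128 136 40
[0.54845022 0.30769434 0.13797602] ((0.5482569932937622, 0.30472907423973083), (0.03294365108013153, 0.016781751066446304), 69.13321685791016)
```

View pics/z1.png

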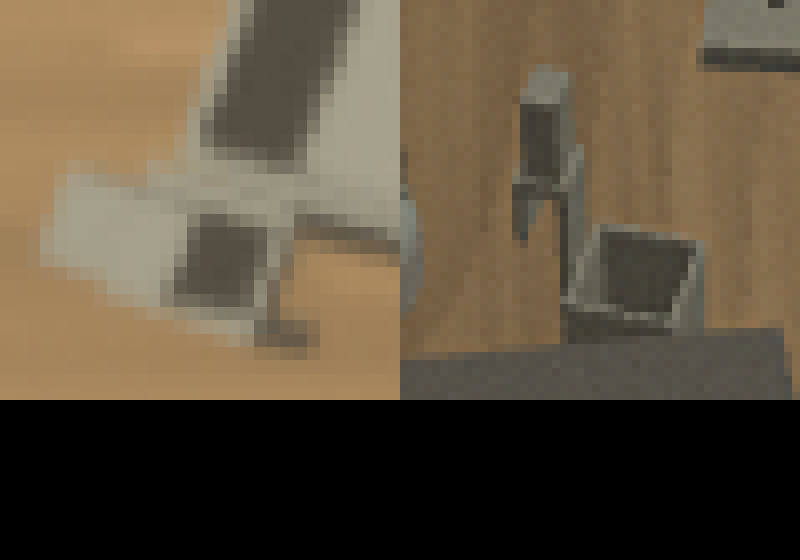

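View pics/z2.png

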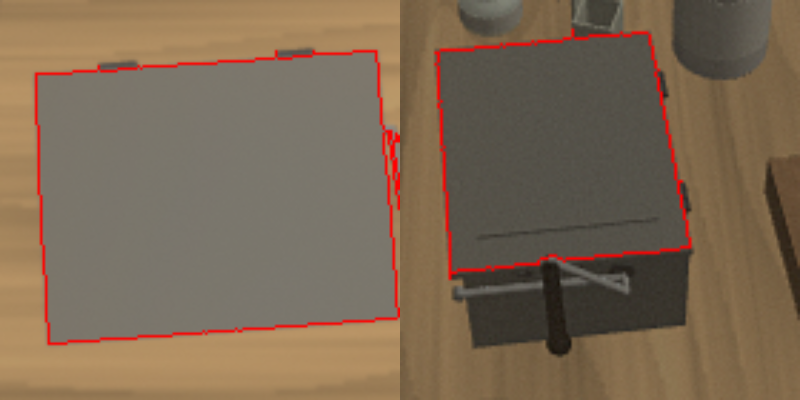

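Measured poses:

| Item | World position | Yaw |
|---|---|---|
| Lid centre | (0.532, 0.0445) | 3.95° |
| Bin origin | (0.537, 0.045) | 3.95° |
| Bar (predicted) | (0.526, -0.155, 0.155) | – |
| Scoop grip | (0.5475, 0.310) | about -17.5° |

The bar's seen position agrees with the prediction. I'll push with shut fingers, jaw axis along bin x, so I turn +1.223 about tool z first.

Call:
{"api": "send_rows", "payload": {"series": [[0,0,0,0,0,0.1223,1],[0,0,0,0,0,0.1223,1],[0,0,0,0,0,0.1223,1],[0,0,0,0,0,0.1223,1],[0,0,0,0,0,0.1223,1]], "newtons": 30}}

```text
time: 0.72
tool_pos: [0.1444, 0.5047, 0.2267]
tool_rot: [-3.141, 0.0, 2.245]
contact_force: [-0.9, 0.2, 0.6]
opening: 0.0631
```

Call:
{"api": "send_rows", "payload": {"series": [[0,0,0,0,0,0.1223,1],[0,0,0,0,0,0.1223,1],[0,0,0,0,0,0.1223,1],[0,0,0,0,0,0.1223,1],[0,0,0,0,0,0.1223,1]]}}

```text
time: 1.13
tool_pos: [0.1444, 0.5047, 0.2266]
tool_rot: [-3.142, 0.0, 1.634]
contact_force: [-0.2, 0.3, 0.3]
opening: 0.0301
```

Call:
{"api": "send_rows", "payload": {"series": [[-0.02,0.03,0,0,0,0,1],[-0.025,0.033,0,0,0,0,1],[-0.028,0.03,0,0,0,0,1],[-0.028,0.03,0,0,0,0,1],[-0.028,0.03,0,0,0,0,1]]}}

```text
time: 1.55
tool_pos: [0.3071, 0.3853, 0.2267]
tool_rot: [3.142, -0.0, 1.64]
contact_force: [1.1, 0.6, 1.1]
opening: 0.001
```

Call:
{"api": "send_rows", "payload": {"series": [[-0.03,0.028,0,0,0,0,1],[-0.035,0.02,0,0,0,0,1],[-0.035,0.02,0,0,0,0,1],[-0.035,0.02,0,0,0,0,1],[-0.038,0.01,0,0,0,0,1]]}}

```text
time: 1.97
tool_pos: [0.4176, 0.2192, 0.2267]
tool_rot: [3.14, -0.0, 1.639]
contact_force: [0.8, -0.5, -0.0]
opening: 0.0004
```

Call:
{"api": "send_rows", "payload": {"series": [[-0.038,0.01,0,0,0,0,1],[-0.04,0.005,0,0,0,0,1],[-0.04,0.003,0,0,0,0,1],[-0.04,0.003,0,0,0,0,1],[-0.04,0.003,0,0,0,0,1]]}}

```text
time: 2.38
tool_pos: [0.4532, 0.023, 0.2268]
tool_rot: [3.141, -0.0, 1.64]
contact_force: [1.4, 0.5, 0.2]
opening: 0.0007
```

Call:
{"api": "send_rows", "payload": {"series": [[-0.04,0.003,0,0,0,0,1],[-0.04,0.003,0,0,0,0,1],[-0.04,0.003,0,0,0,0,1],[-0.03,0,0,0,0,0,1],[0,0,0,0,0,0,1]]}}

```text
time: 2.8
tool_pos: [0.473, -0.1293, 0.2265]
tool_rot: [3.141, 0.002, 1.635]
contact_force: [0.1, -0.7, 0.3]
opening: 0.0007
```

Call:
{"api": "send_rows", "payload": {"series": [[-0.033,0,0.01,0,0,0,1],[0,0,0.03,0,0,0,1],[0,0,0.03,0,0,0,1],[0,0,0.027,0,0,0,1],[0,0,0,0,0,0,1]]}}

```text
time: 3.22
tool_pos: [0.4718, -0.1552, 0.1251]
tool_rot: [-3.133, -0.005, 1.64]
contact_force: [-1.9, 0.9, 0.5]
opening: 0.0006
```

Run:
```python
from h import *
o=observe();print(o['tool_pos'],o['tool_rot'],o['contact_force'])
d=cam('top');s=cam('side')
im=np.zeros((400,800,3),np.uint8)
im[:,:400]=cv2.resize(d['color'][200:360,300:460],(400,400))[...,::-1];im[:,400:]=cv2.resize(s['color'][170:310,210:350],(400,400))[...,::-1]
cv2.imwrite('pics/p0.png',im)
```

```text
[ 0.47184436 -0.15519648  0.12514219] [-3.13339369 -0.00521268  1.63954142] [-1.85182208  0.87652178  0.52259673]
```

View pics/p0.png

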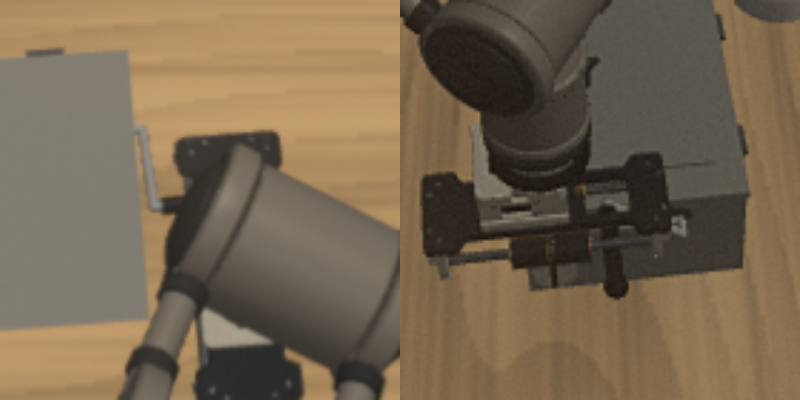

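The gripper is in front of the bar and clear of the lid; the bar shows at side-crop (612, 250), behind the fingers. I'll approach gently.

Call:
{"api": "send_rows", "payload": {"series": [[0,0,0,0,0,0,1],[0,0.01,0,0,0,0,1],[0,0.01,0,0,0,0,1],[0,0,0,0,0,0,1]]}}

```text
time: 3.65
tool_pos: [0.4974, -0.156, 0.132]
tool_rot: [3.137, 0.002, 1.64]
contact_force: [-0.5, -0.1, 0.1]
opening: 0.0004
```

Call:
{"api": "send_rows", "payload": {"series": [[-0.003,0.003,0,0,0,0,1],[0,0.006,-0.005,0,0,0,1],[0,0.006,-0.006,0,0,0,1],[0,0.007,-0.005,0,0,0,1],[0,0.007,-0.004,0,0,0,1]]}}

```text
time: 4.07
tool_pos: [0.5209, -0.157, 0.1513]
tool_rot: [-3.135, -0.0, 1.64]
contact_force: [-17.4, -1.4, 14.4]
opening: 0.0
```

```bash
cat >> h.py <<'E'
def binc(p,b=(.537,.0448),yaw=np.radians(3.95)):
    c,s=np.cos(yaw),np.sin(yaw);dx,dy=p[0]-b[0],p[1]-b[1]
    return np.array([c*dx+s*dy,-s*dx+c*dy,p[2]])
E
python3 - <<'E'
from h import *
o=observe();print(binc(o['tool_pos']),o['contact_force'])
d=cam('top');s=cam('side')
im=np.zeros((400,800,3),np.uint8)
im[:,:400]=cv2.resize(d['color'][200:360,300:460],(400,400))[...,::-1];im[:,400:]=cv2.resize(s['color'][170:310,210:350],(400,400))[...,::-1]
cv2.imwrite('pics/p1.png',im)
E
```

```text
[-0.02996742 -0.20025248  0.1512826 ] [-17.44367665  -1.37962162  14.36520496]
```

View pics/p1.png

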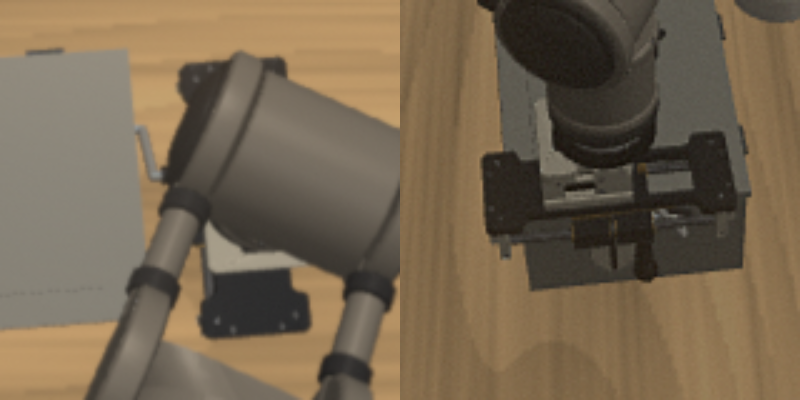

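Call:
{"api": "send_rows", "payload": {"series": [[0,0,0,0,0,0,1],[0,0,0,0,0,0,1]]}}

```text
time: 4.33
tool_pos: [0.5226, -0.1571, 0.151]
tool_rot: [-3.14, 0.001, 1.64]
contact_force: [-6.6, -1.3, 5.8]
opening: 0.0004
```

Run:
```python
from h import *
o=observe();print(binc(o['tool_pos']),o['contact_force'],o['torque'])
s=cam('side')
cv2.imwrite('pics/p2.png',cv2.resize(s['color'][200:300,230:350],(800,600),interpolation=cv2.INTER_CUBIC)[...,::-1])
d=cam('top');C=cloud(d)
# lid height profile front edge
u=[240,280,320]
for uu in u: print(C[225:340:16,uu,2].round(3))
```

```text
[-0.0282241  -0.20039035  0.15095187] [-6.59537236 -1.25395437  5.78414779] [-0.2391515   1.03745413  0.03681051]
[0.131 0.143 0.152 0.156 0.159 0.165 0.167 0.   ]
[0.138 0.146 0.15  0.156 0.158 0.165 0.166 0.001]
[ 0.141  0.146  0.152  0.153  0.159  0.163  0.166 -0.003]
```

View pics/p2.png

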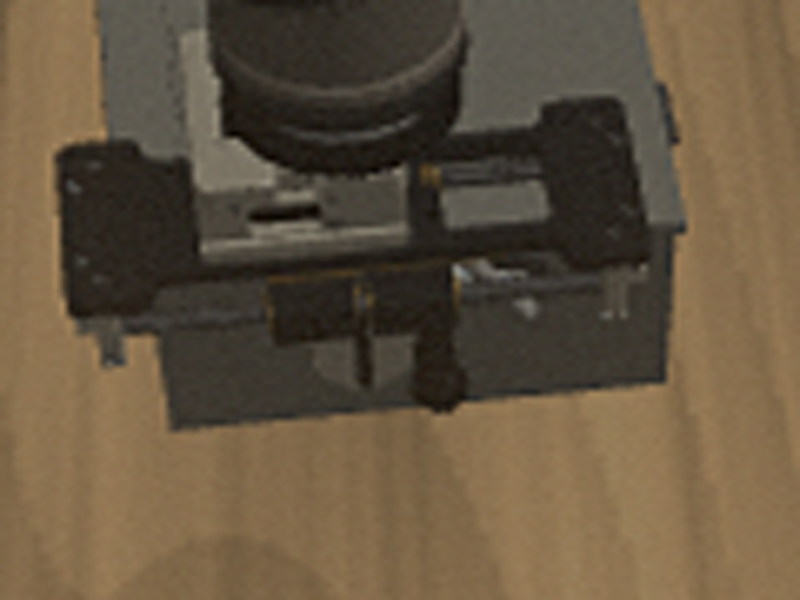

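The lid has begun to rise, but the upward force on the tool says the bar bears under the finger's thicker knuckle rather than on the slim tip. I'll raise the tool so that the tip does the pushing.

Call:
{"api": "send_rows", "payload": {"series": [[0,-0.003,-0.007,0,0,0,1],[0,0,-0.007,0,0,0,1],[0,0,0,0,0,0,1],[0,0,0,0,0,0,1]]}}

```text
time: 4.77
tool_pos: [0.5205, -0.1572, 0.1657]
tool_rot: [3.141, 0.001, 1.64]
contact_force: [-7.7, -0.7, 9.0]
opening: 0.0005
```

Run:
```python
from h import *
o=observe();print(binc(o['tool_pos']),o['contact_force'],o['torque'])
s=cam('side')
cv2.imwrite('pics/p3.png',cv2.resize(s['color'][200:300,230:350],(800,600),interpolation=cv2.INTER_CUBIC)[...,::-1])
d=cam('top');C=cloud(d)
for uu in [240,280,320]: print(C[225:340:16,uu,2].round(3))
```

```text
[-0.03034907 -0.20040691  0.16572089] [-7.65470314 -0.6828863   8.99394586] [-0.13841202  1.47494775  0.00419352]
[ 0.136  0.143  0.141  0.14   0.143  0.141  0.141 -0.003]
[0.138 0.144 0.141 0.14  0.145 0.139 0.14  0.   ]
[0.138 0.141 0.142 0.143 0.141 0.142 0.137 0.001]
```

View pics/p3.png

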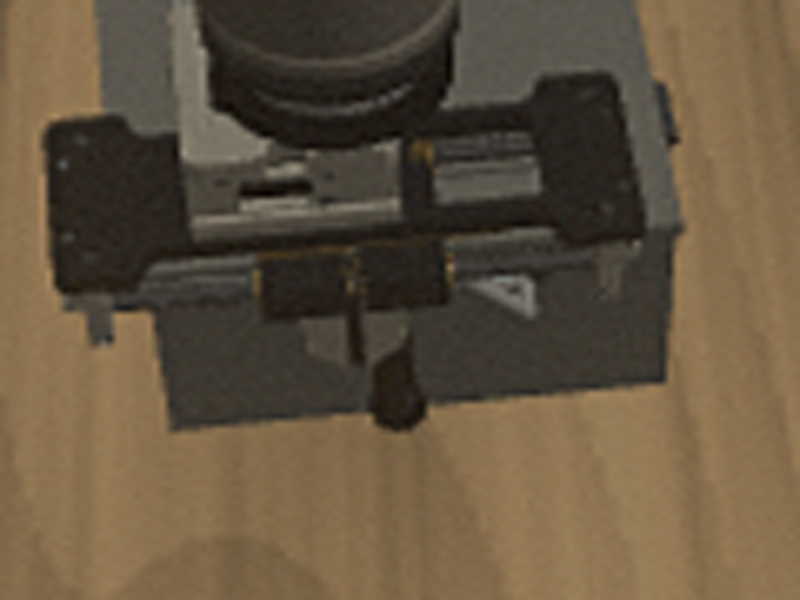

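The lid fell back shut. The view shows the stay folded and the fingertip (a tapered wedge near crop (355, 360)) resting on the bar at (398, 390). The finger backs are tapered, so I'll straddle the bar and push with the flat inner pad of the near finger instead. First I rise, open the jaws to about 30 mm and look.

Call:
{"api": "send_rows", "payload": {"series": [[0,0,-0.03,0,0,0,1],[0,0.005,-0.01,0,0,0,0.65],[0,0,0,0,0,0,0.65],[0,0,0,0,0,0,0.65],[0,0,0,0,0,0,0.65]]}}

```text
time: 5.28
tool_pos: [0.5256, -0.1563, 0.203]
tool_rot: [-3.141, -0.001, 1.64]
contact_force: [0.5, -0.1, -0.4]
opening: 0.0228
```

Run:
```python
from h import *
o=observe();print(binc(o['tool_pos']),o['contact_force'],o['tool_rot'],o['opening'])
s=cam('side')
cv2.imwrite('pics/p4.png',cv2.resize(s['color'][190:290,230:350],(800,600),interpolation=cv2.INTER_CUBIC)[...,::-1])
print(proj(s,[[.5257+.0007,-.165,.1546],[.5257,-.155,.1546],[.537-.0251+.0137+.002,-.1844,.1546]]))
```

```text
[-0.02520886 -0.19984142  0.20300278] [ 0.47024735 -0.11796801 -0.43668235] [-3.14093808e+00 -5.78339538e-04  1.63991253e+00] 0.022755194581824525
[[285.03356052 262.19084983]
 [284.59935834 258.68700216]
 [285.82022056 269.0953143 ]]
```

View pics/p4.png

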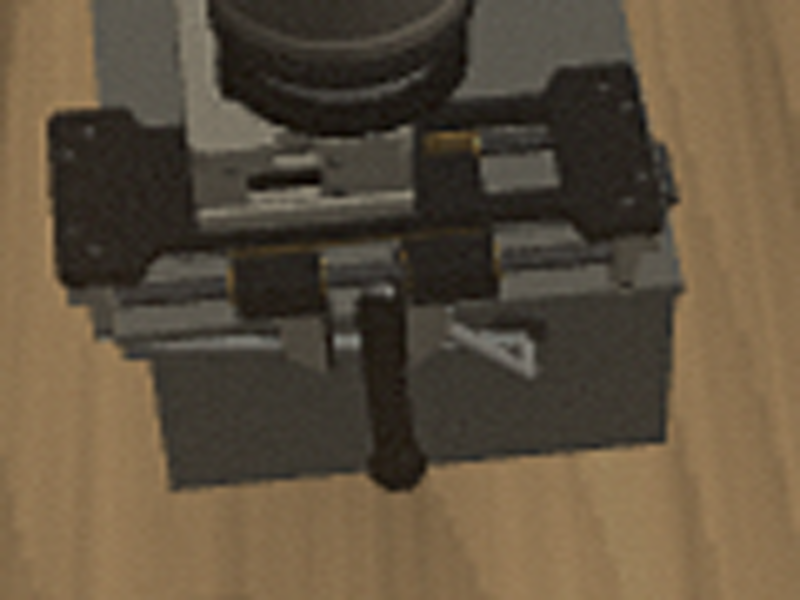

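Run:
```python
from h import *
d=cam('top');s=cam('side')
C=cloud(d)
for uu in [240,320]: print(C[225:340:16,uu,2].round(3))
o=np.zeros((480,800,3),np.uint8)
o[:400,:400]=cv2.resize(d['color'][230:330,330:430],(400,400),interpolation=cv2.INTER_CUBIC)[...,::-1]
o[:400,400:]=cv2.resize(s['color'][200:300,240:340],(400,400),interpolation=cv2.INTER_CUBIC)[...,::-1]
cv2.imwrite('pics/p5.png',o)
S=cloud(s)
for v in (262,265,268,271):print(v,[(u,S[v,u].round(3).tolist()) for u in range(282,296,2)])
```

```text
[0.134 0.141 0.141 0.141 0.145 0.144 0.142 0.002]
[ 0.139  0.141  0.137  0.143  0.138  0.142  0.137 -0.001]
262 [(282, [0.517, -0.077, 0.028]), (284, [0.522, -0.076, 0.026]), (286, [0.529, -0.174, 0.168]), (288, [0.533, -0.178, 0.174]), (290, [0.538, -0.177, 0.172]), (292, [0.543, -0.077, 0.026]), (294, [0.548, -0.073, 0.02])]
265 [(282, [0.516, -0.08, 0.018]), (284, [0.521, -0.078, 0.015]), (286, [0.529, -0.185, 0.172]), (288, [0.533, -0.187, 0.175]), (290, [0.538, -0.186, 0.173]), (292, [0.542, -0.187, 0.175]), (294, [0.548, -0.079, 0.014])]
268 [(282, [0.516, -0.081, 0.006]), (284, [0.521, -0.079, 0.002]), (286, [0.528, -0.19, 0.168]), (288, [0.533, -0.192, 0.17]), (290, [0.537, -0.194, 0.172]), (292, [0.542, -0.191, 0.167]), (294, [0.548, -0.08, 0.001])]
271 [(282, [0.515, -0.086, -0.001]), (284, [0.521, -0.089, 0.002]), (286, [0.526, -0.087, -0.001]), (288, [0.533, -0.195, 0.162]), (290, [0.537, -0.195, 0.162]), (292, [0.542, -0.093, 0.007]), (294, [0.547, -0.093, 0.006])]
```

View pics/p5.png

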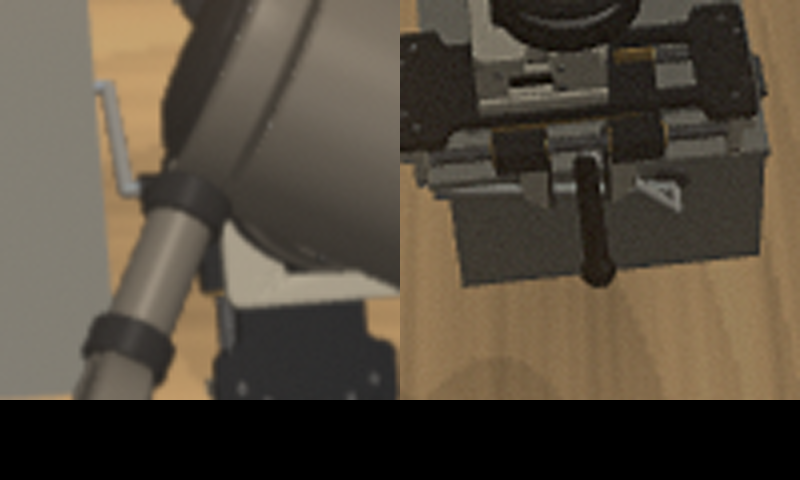

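The stay is now resting at about a = 0.12 with its bar at bin x ≈ -17, z ≈ 163, and the lid is shut. I'll shift forward 8 mm and straddle it.

Call:
{"api": "send_rows", "payload": {"series": [[0,0.008,0,0,0,0,0.62],[0,0,0,0,0,0,0.62],[0,0,0.02,0,0,0,0.62],[0,0,0.01,0,0,0,0.62],[0,0,0,0,0,0,0.62]]}}

```text
time: 5.85
tool_pos: [0.5326, -0.1553, 0.171]
tool_rot: [-3.137, -0.003, 1.64]
contact_force: [-0.3, -0.5, -0.7]
opening: 0.0348
```

Call:
{"api": "send_rows", "payload": {"series": [[0,0,0.015,0,0,0,0.62],[0,0,0.013,0,0,0,0.62],[0,0,0,0,0,0,0.62]]}}

```text
time: 6.1
tool_pos: [0.5328, -0.1554, 0.1437]
tool_rot: [-3.138, -0.002, 1.64]
contact_force: [-1.0, 0.1, -0.4]
opening: 0.0349
```

Run:
```python
from h import *
o=observe();print(binc(o['tool_pos']),o['contact_force'],o['tool_rot'],o['opening'])
s=cam('side')
cv2.imwrite('pics/p6.png',cv2.resize(s['color'][190:290,230:350],(800,600),interpolation=cv2.INTER_CUBIC)[...,::-1])
```

```text
[-0.01801002 -0.19948264  0.14367869] [-1.02598918  0.09602846 -0.3992986 ] [-3.13773552e+00 -2.14988693e-03  1.63977877e+00] 0.03488107071497584
```

View pics/p6.png

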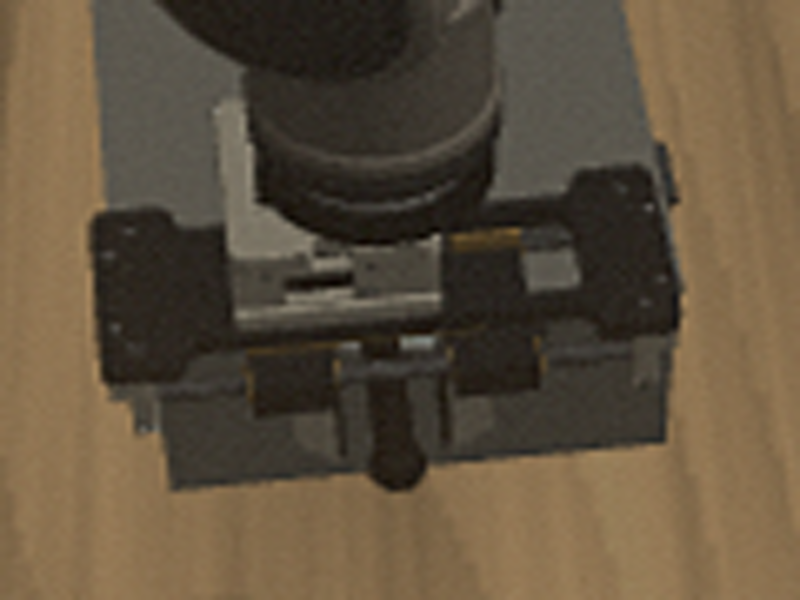

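The bar now sits between the pads, at about crop (395, 420) with the pads at 345 and 445, and the force is near zero. I'll push along the arc.

Call:
{"api": "send_rows", "payload": {"series": [[0,0.008,0,0,0,0,0.62],[0,0.008,-0.004,0,0,0,0.62],[0,0.007,-0.005,0,0,0,0.62],[0,0.007,-0.004,0,0,0,0.62],[0,0,0,0,0,0,0.62]]}}

```text
time: 6.57
tool_pos: [0.5646, -0.1541, 0.1609]
tool_rot: [3.141, 0.001, 1.64]
contact_force: [-5.2, -0.4, 3.1]
opening: 0.0347
```

Call:
{"api": "send_rows", "payload": {"series": [[0,0.008,-0.004,0,0,0,0.62],[0,0.008,-0.003,0,0,0,0.62],[0,0.008,-0.002,0,0,0,0.62],[0,0.008,-0.001,0,0,0,0.62],[0,0,0,0,0,0,0.62]]}}

```text
time: 6.98
tool_pos: [0.5971, -0.1519, 0.1702]
tool_rot: [3.14, 0.001, 1.64]
contact_force: [-2.7, -0.7, 1.7]
opening: 0.0346
```

Run:
```python
from h import *
o=observe();print(binc(o['tool_pos']),o['contact_force'],o['tool_rot'],o['opening'])
d=cam('top');s=cam('side')
o=np.zeros((400,800,3),np.uint8)
o[:400,:400]=cv2.resize(d['color'][160:360,200:440],(400,400),interpolation=cv2.INTER_CUBIC)[...,::-1]
o[:400,400:]=cv2.resize(s['color'][110:290,210:390],(400,400),interpolation=cv2.INTER_CUBIC)[...,::-1]
cv2.imwrite('pics/p7.png',o)
```

```text
[ 0.04640524 -0.20035463  0.17017909] [-2.7259582  -0.72369155  1.69098359] [3.14016135e+00 9.52619480e-04 1.64003571e+00] 0.03456575227718627
```

View pics/p7.png

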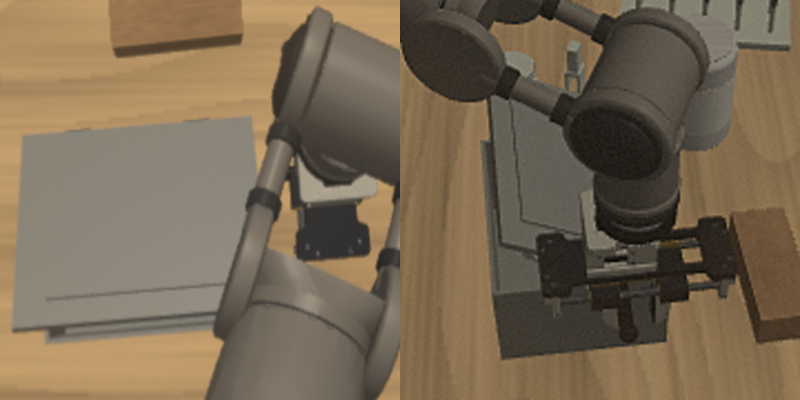

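The lid is opening and the forces are low. Before going on I'll check the forearm's clearance to the rising lid.

Run:
```python
from h import *
d=cam('top');s=cam('side')
for n,c in(('top',d),('side',s)):
    C=cloud(c).reshape(-1,3);C=C[~np.isnan(C[:,0])]
    B=np.array([binc(p) for p in C[(C[:,2]>.2)&(C[:,0]>.3)&(abs(C[:,1])<.3)]])
    # arm points over the lid swing zone: bin x -120..100, y>-150
    for lo,hi in((-.2,-.15),(-.15,-.1),(-.1,-.05),(-.05,0),(0,.05),(.05,.1),(.1,.15)):
        k=(B[:,0]>lo)&(B[:,0]<hi)&(B[:,1]>-.16)&(B[:,2]>.3);q=B[k]
        print(n,lo,k.sum(),q.min(0).round(3) if len(q) else '',q.max(0).round(3) if len(q) else '')
```

```text
top -0.2 14489 [-0.2   -0.159  0.583] [-0.15   0.11   0.713]
top -0.15 5073 [-0.15  -0.16   0.557] [-0.1    0.076  0.679]
top -0.1 3279 [-0.1  -0.16  0.5 ] [-0.05  -0.071  0.604]
top -0.05 812 [-0.05  -0.13   0.498] [-0.    -0.088  0.579]
top 0 1046 [ 0.    -0.16   0.464] [ 0.05  -0.111  0.532]
top 0.05 746 [ 0.05  -0.16   0.474] [ 0.099 -0.128  0.536]
top 0.1 4 [ 0.101 -0.16   0.488] [ 0.104 -0.159  0.511]
side -0.2 3212 [-0.2  -0.16  0.53] [-0.15   0.073  0.693]
side -0.15 1270 [-0.15  -0.16   0.527] [-0.1    0.07   0.653]
side -0.1 919 [-0.1   -0.16   0.495] [-0.05  -0.08   0.602]
side -0.05 708 [-0.05  -0.134  0.497] [-0.    -0.094  0.577]
side 0 308 [ 0.    -0.16   0.492] [ 0.05  -0.12   0.531]
side 0.05 92 [ 0.05  -0.16   0.525] [ 0.093 -0.142  0.536]
side 0.1 0
```

Call:
{"api": "send_rows", "payload": {"series": [[0,0.008,0.002,0,0,0,0.62],[0,0.008,0.002,0,0,0,0.62],[0,0.008,0.003,0,0,0,0.62],[0,0.008,0.003,0,0,0,0.62],[0,0,0,0,0,0,0.62]]}}

```text
time: 7.6
tool_pos: [0.6282, -0.1494, 0.1582]
tool_rot: [-3.141, -0.0, 1.64]
contact_force: [-2.0, 0.2, 0.7]
opening: 0.0351
```

Call:
{"api": "send_rows", "payload": {"series": [[0,0.008,0.004,0,0,0,0.62],[0,0.008,0.004,0,0,0,0.62],[0,0.007,0.005,0,0,0,0.62],[0,0,0,0,0,0,0.62]]}}

```text
time: 7.93
tool_pos: [0.6515, -0.1476, 0.1445]
tool_rot: [3.141, -0.001, 1.64]
contact_force: [-0.3, -0.7, 0.7]
opening: 0.0349
```

Run:
```python
from h import *
o=observe();print(binc(o['tool_pos']),o['contact_force'],o['tool_rot'],o['opening'])
d=cam('top');s=cam('side')
o=np.zeros((400,800,3),np.uint8)
o[:400,:400]=cv2.resize(d['color'][160:360,200:440],(400,400),interpolation=cv2.INTER_CUBIC)[...,::-1]
o[:400,400:]=cv2.resize(s['color'][110:290,210:390],(400,400),interpolation=cv2.INTER_CUBIC)[...,::-1]
cv2.imwrite('pics/p8.png',o)
```

```text
[ 0.10093777 -0.19980838  0.14452338] [-0.33741533 -0.69247038  0.7180304 ] [ 3.14132738e+00 -6.36376250e-04  1.64001342e+00] 0.03486728795736665
```

View pics/p8.png

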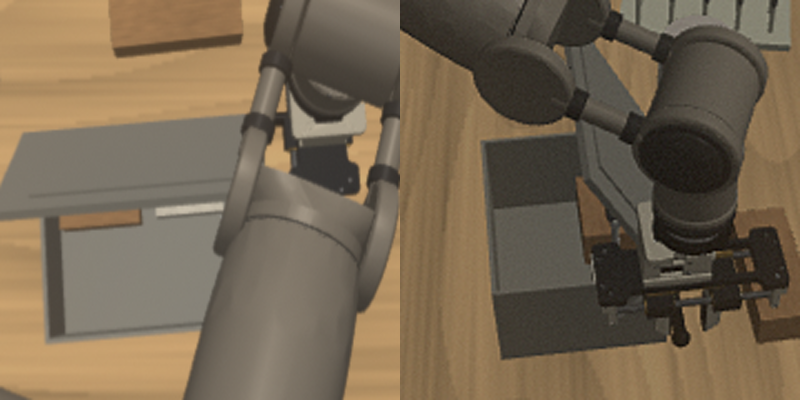

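Call:
{"api": "send_rows", "payload": {"series": [[0,0.004,0.003,0,0,0,0.62],[0,0.003,0.002,0,0,0,0.62],[0,0,0,0,0,0,0.62],[0,0,0,0,0,0,0.62]]}}

```text
time: 8.37
tool_pos: [0.6575, -0.1473, 0.1404]
tool_rot: [-3.141, -0.0, 1.64]
contact_force: [-2.2, 0.8, -2.2]
opening: 0.0348
```

Run:
```python
from h import *
o=observe();print(binc(o['tool_pos']),o['contact_force'],o['opening'])
s=cam('side')
S=cloud(s)
cv2.imwrite('pics/p9.png',cv2.resize(s['color'][170:290,280:400],(600,600),interpolation=cv2.INTER_CUBIC)[...,::-1])
B=np.apply_along_axis(binc,1,S[255:275,325:352].reshape(-1,3));k=(B[:,1]<-.21)&(B[:,1]>-.245)&(B[:,2]>.13);print(np.median(B[k],0),k.sum())
```

```text
[ 0.1069962  -0.19994566  0.14039331] [-2.19953093  0.78873634 -2.1834336 ] 0.034842832808831735
[ 0.09340488 -0.2186534   0.16462465] 131
```

View pics/p9.png

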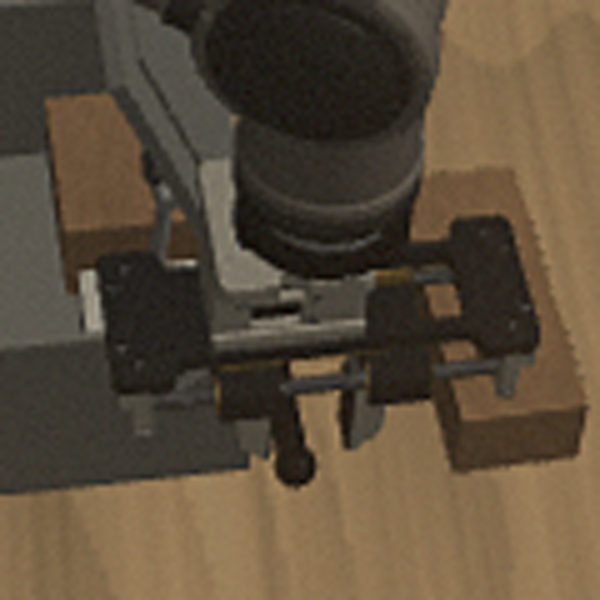

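The bar (ball at crop (293, 465)) bears on the near pad at a ≈ 1.6, past the cleat. I'll ease back until it settles, then lift off straight up.

Call:
{"api": "send_rows", "payload": {"series": [[0,-0.004,-0.002,0,0,0,0.62],[0,-0.004,-0.002,0,0,0,0.62],[0,-0.004,-0.002,0,0,0,0.62],[0,-0.004,0,0,0,0,0.62],[0,0,0,0,0,0,0.62]]}}

```text
time: 8.83
tool_pos: [0.6412, -0.1487, 0.1475]
tool_rot: [3.141, 0.0, 1.64]
contact_force: [-0.3, 0.4, 0.4]
opening: 0.035
```

Run:
```python
from h import *
o=observe();print(binc(o['tool_pos']),o['contact_force'],o['opening'])
s=cam('side')
S=cloud(s)
cv2.imwrite('pics/p10.png',cv2.resize(s['color'][170:290,280:400],(600,600),interpolation=cv2.INTER_CUBIC)[...,::-1])
B=np.apply_along_axis(binc,1,S[250:275,320:352].reshape(-1,3));k=(B[:,1]<-.21)&(B[:,1]>-.245)&(B[:,2]>.13);print(np.median(B[k],0),k.sum())
```

```text
[ 0.09062007 -0.20024951  0.14745673] [-0.33586052  0.39576653  0.43411346] 0.034967503288376466
[ 0.08442002 -0.21421388  0.17490006] 209
```

View pics/p10.png

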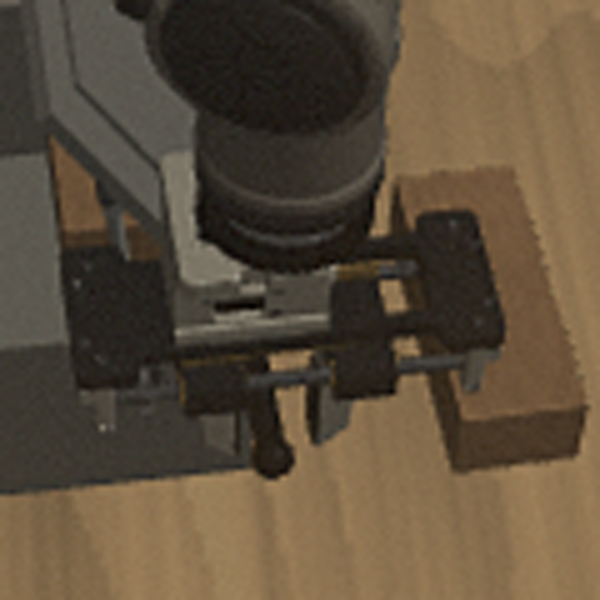

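The bar stayed back at a ≈ 1.48, its ball at crop (270, 460) and clear of the near pad, with zero force. Lifting off.

Call:
{"api": "send_rows", "payload": {"series": [[0,0,-0.012,0,0,0,0.62],[0,0,-0.02,0,0,0,0.62],[0,0,-0.025,0,0,0,0.62],[0,0,-0.03,0,0,0,0.62],[0,0,-0.02,0,0,0,0.62]]}}

```text
time: 9.3
tool_pos: [0.6422, -0.1487, 0.2566]
tool_rot: [3.139, 0.001, 1.64]
contact_force: [0.1, -0.1, 0.3]
opening: 0.035
```

Call:
{"api": "send_rows", "payload": {"series": [[0,-0.02,0,0,0,0,0.62],[0,-0.04,0,0,0,0,0],[0,-0.04,0,0,0,0,0],[0,-0.04,0,0,0,0,0],[0,-0.04,0,0,0,0,0]]}}

```text
time: 9.72
tool_pos: [0.4603, -0.1607, 0.2536]
tool_rot: [3.141, 0.0, 1.64]
contact_force: [1.3, -0.5, 0.2]
opening: 0.0569
```

Call:
{"api": "send_rows", "payload": {"series": [[0,-0.04,0,0,0,0,0],[0,-0.02,0,0,0,0,0],[0,0,0,0,0,-0.12,0],[0,0,0,0,0,-0.12,0],[0,0,0,0,0,-0.12,0]]}}

```text
time: 10.13
tool_pos: [0.402, -0.1653, 0.2543]
tool_rot: [3.141, 0.001, 2.005]
contact_force: [0.6, -0.3, -0.2]
opening: 0.0891
```

Call:
{"api": "send_rows", "payload": {"series": [[0,0,0,0,0,-0.12,0],[0,0,0,0,0,-0.12,0],[0,0,0,0,0,-0.12,0],[0,0,0,0,0,-0.12,0],[0,0,0,0,0,-0.12,0]]}}

```text
time: 10.55
tool_pos: [0.4024, -0.1651, 0.2539]
tool_rot: [3.141, 0.001, 2.606]
contact_force: [0.1, -0.3, 0.4]
opening: 0.0918
```

Call:
{"api": "send_rows", "payload": {"series": [[0,0,0,0,0,-0.12,0],[0,0,0,0,0,-0.12,0],[0,0,0,0,0,0,0]]}}

```text
time: 10.8
tool_pos: [0.4024, -0.1651, 0.2539]
tool_rot: [-3.141, 0.001, 2.844]
contact_force: [-0.5, 0.8, 0.1]
opening: 0.0918
```

Run:
```python
from h import *
o=observe();print(o['tool_pos'],o['tool_rot'],o['qpos'],o['contact_force'],o['opening'])
d=cam('top','t1.png');s=cam('side','s1.png')
```

```text
[ 0.40237472 -0.16514277  0.2538729 ] [-3.14147570e+00  6.76273426e-04  2.84407906e+00] [-5.66076847e-01  1.52156740e-01  1.70348625e+00  6.95008170e-05
  1.28526660e+00 -1.83937910e+00] [-0.50981032  0.78936173  0.12454   ] 0.09179654999654598
```

View pics/s1.png

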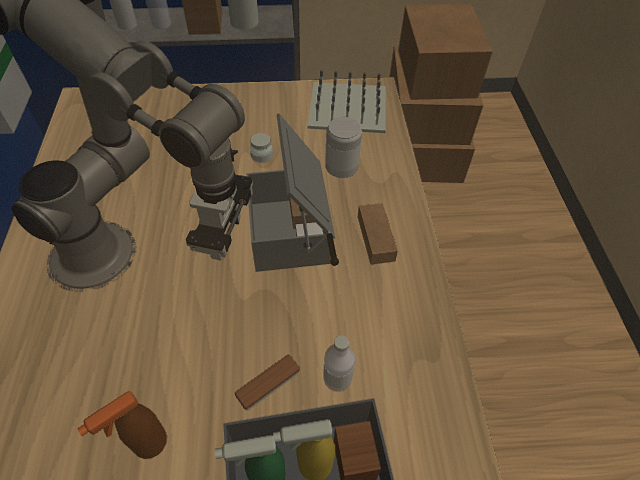

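View pics/t1.png

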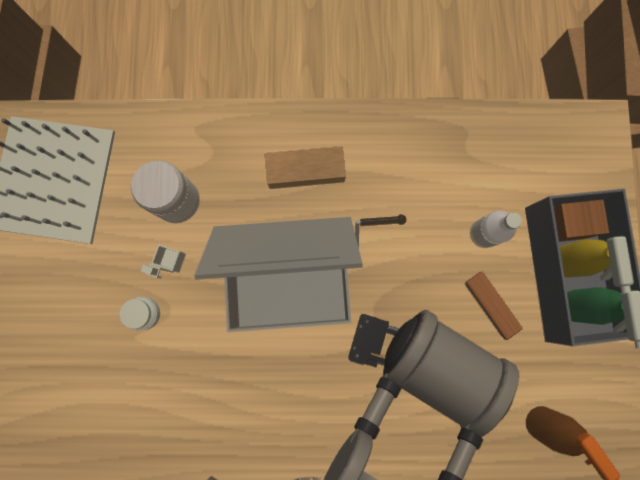

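The lid stands propped on the stay (top view: lid edge at (195-360, 270), stay bar at (360-405, 220)), and nothing else has moved. I'll measure the front rim directly and refine the scoop.

Run:
```python
from h import *
d=cam('top');s=cam('side')
o=np.zeros((560,800,3),np.uint8)
o[:360,:]=cv2.resize(d['color'][278:341,220:360],(800,360),interpolation=cv2.INTER_NEAREST)[...,::-1]
o[360:,:400]=cv2.resize(d['color'][240:285,130:190],(400,200),interpolation=cv2.INTER_NEAREST)[...,::-1]
cv2.imwrite('pics/r0.png',o)
# front rim line: rim brightness along columns
L=cv2.cvtColor(d['color'],cv2.COLOR_RGB2LAB).astype(int)
ou=[]
for u in range(235,346,10):
    col=L[310:340,u]; b=col[:,2]-128 ; ou.append((u,[310+i for i in range(30) if b[i]>10][:1],col[8:24,0].tolist()))
for x in ou[::3]:print(x)
```

```text
(235, [331], [75, 76, 77, 75, 75, 76, 76, 76, 77, 86, 106, 123, 135, 149, 164, 166])
(265, [329], [133, 133, 133, 133, 133, 133, 126, 111, 114, 130, 138, 152, 164, 166, 167, 168])
(295, [326], [134, 134, 134, 133, 125, 107, 117, 133, 140, 153, 165, 166, 166, 166, 168, 169])
(325, [324], [134, 131, 119, 108, 120, 132, 140, 155, 161, 164, 165, 166, 167, 168, 170, 171])
```

View pics/r0.png

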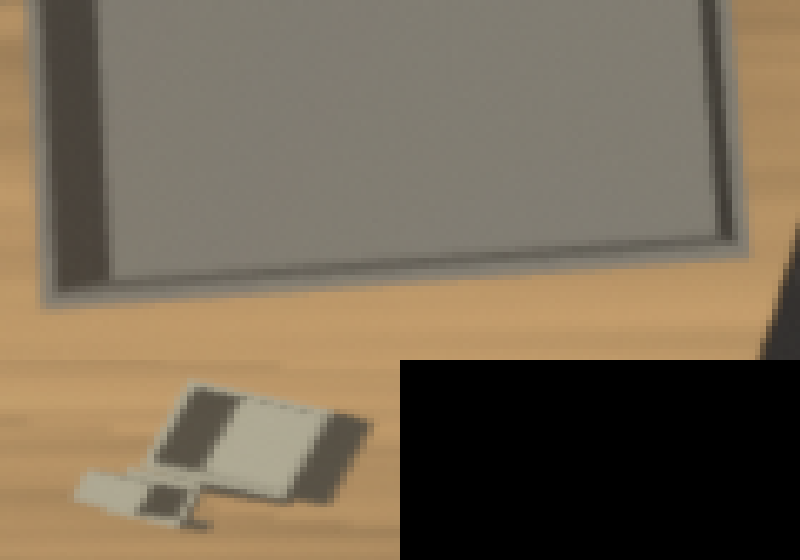

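Call:
{"api": "send_rows", "payload": {"series": [[0.011,0.035,0,0,0,0.017,0],[0.011,0.035,0,0,0,0,0],[0.011,0.035,0,0,0,0,0],[0.011,0.035,0,0,0,0,0],[0.011,0.035,0,0,0,0,0]]}}

```text
time: 11.42
tool_pos: [0.404, 0.0199, 0.2539]
tool_rot: [3.141, 0.001, 2.82]
contact_force: [1.1, -0.2, 0.2]
opening: 0.0918
```

Call:
{"api": "send_rows", "payload": {"series": [[0.011,0.035,0,0,0,0,0],[0.011,0.035,0,0,0,0,0],[0.011,0.035,0,0,0,0,0],[0.011,0.035,0,0,0,0,0],[0.011,0.035,0,0,0,0,0]]}}

```text
time: 11.83
tool_pos: [0.4065, 0.2037, 0.2539]
tool_rot: [3.141, 0.001, 2.821]
contact_force: [0.4, 0.5, 0.0]
opening: 0.0915
```

Call:
{"api": "send_rows", "payload": {"series": [[0.011,0.035,0,0,0,0,0],[0.011,0.035,0,0,0,0,0],[0.011,0.035,0,0,0,0,0],[0,0,0,0,0,0,0],[0,0,0,0,0,0,0]]}}

```text
time: 12.25
tool_pos: [0.408, 0.3134, 0.2532]
tool_rot: [-3.141, -0.0, 2.824]
contact_force: [-0.5, -0.0, -0.5]
opening: 0.0917
```

```bash
cat >> h.py <<'E'
from scipy.spatial.transform import Rotation as Ro
def to(p):
    o=observe();R=Ro.from_euler('xyz',o['tool_rot']).as_matrix()
    print('at',o['tool_pos'].round(4),o['tool_rot'].round(3),'need tool shift',(R.T@(np.array(p)-o['tool_pos'])).round(4))
E
python3 - <<'E'
from h import *
to([.5475,.3105,.25])
d=cam('top')
r=plane(d,[[235,329.8],[265,327.7],[295,325.6],[325,323.4]],.13)
print([ (binc(p)*1000).round(1) for p in r],r.round(4), np.degrees(np.arctan2(-(r[-1]-r[0])[0],(r[-1]-r[0])[1]*-1*-1)))
E
```

```text
at [0.408  0.3134 0.2532] [-3.141 -0.     2.824] need tool shift [-0.1335  0.0408  0.0031]
[array([-99.3, 102.9, 130. ]), array([-99.5,  45. , 130. ]), array([-99.8, -12.9, 130. ]), array([-99.9, -70.9, 130. ])] [[ 0.4308  0.1406  0.13  ]
 [ 0.4346  0.0828  0.13  ]
 [ 0.4383  0.025   0.13  ]
 [ 0.4422 -0.0329  0.13  ]] -176.24765476688856
```

Call:
{"api": "send_rows", "payload": {"series": [[-0.033,0.01,0,0,0,0,0],[-0.033,0.01,0,0,0,0,0],[-0.033,0.01,0,0,0,0,0],[-0.034,0.011,0,0,0,0,0],[0,0,0.03,0,0,0,0]]}}

```text
time: 12.72
tool_pos: [0.5573, 0.3077, 0.2297]
tool_rot: [3.131, 0.014, 2.817]
contact_force: [-0.8, -0.9, -0.4]
opening: 0.0918
```

Call:
{"api": "send_rows", "payload": {"series": [[0,0,0.03,0,0,0,0],[0,0,0,0,0,0,0],[0,0,0,0,0,0,0]]}}

```text
time: 12.97
tool_pos: [0.547, 0.3074, 0.1928]
tool_rot: [-3.139, -0.003, 2.82]
contact_force: [0.9, -0.4, 0.8]
opening: 0.0917
```

Run:
```python
from h import *
to([.5475,.3105,.106])
d=cam('top');s=cam('side')
o=np.zeros((500,800,3),np.uint8)
o[:,:400]=cv2.resize(d['color'][210:335,100:200],(400,500),interpolation=cv2.INTER_CUBIC)[...,::-1]
o[:,400:]=cv2.resize(s['color'][70:170,240:320],(400,500),interpolation=cv2.INTER_CUBIC)[...,::-1]
cv2.imwrite('pics/g0.png',o)
print(proj(s,[[.5475,.3105,.14],[.5475,.3105,.102]]))
```

```text
at [0.547  0.3074 0.1928] [-3.139e+00 -3.000e-03  2.820e+00] need tool shift [0.0003 0.0033 0.0868]
[[287.21957111 130.56328041]
 [287.64081388 140.33540396]]
```

View pics/g0.png

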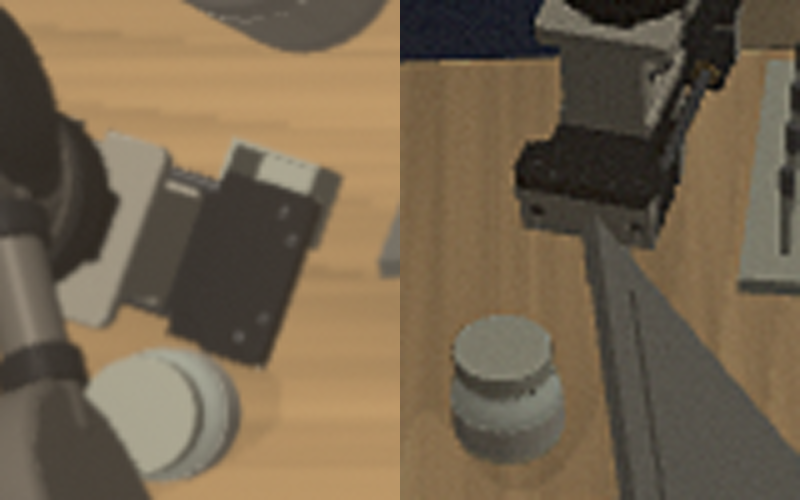

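The scoop is hidden by the lid and the gripper now, but the grip's projected position (287, 131) matches its earlier sighting in the side view. Descending gently.

Call:
{"api": "send_rows", "payload": {"series": [[0,0.003,0.025,0,0,0,0],[0,0,0.025,0,0,0,0],[0,0,0.02,0,0,0,0],[0,0,0.016,0,0,0,0],[0,0,0,0,0,0,0]]}}

```text
time: 13.48
tool_pos: [0.5476, 0.3115, 0.1067]
tool_rot: [-3.14, -0.002, 2.823]
contact_force: [-0.8, 0.1, -1.0]
opening: 0.092
```

Call:
{"api": "send_rows", "payload": {"series": [[0,0,0,0,0,0,0.75],[0,0,0,0,0,0,0.85],[0,0,0,0,0,0,0.95],[0,0,0,0,0,0,1],[0,0,0,0,0,0,1]], "newtons": 15}}

```text
time: 13.9
tool_pos: [0.549, 0.3122, 0.1089]
tool_rot: [3.14, 0.001, 2.823]
contact_force: [0.6, 0.5, -0.4]
opening: 0.0629
```

Call:
{"api": "send_rows", "payload": {"series": [[0,0,0,0,0,0,1],[0,0,0,0,0,0,1],[0,0,0,0,0,0,1],[0,0,0,0,0,0,1],[0,0,0,0,0,0,1]], "newtons": 25}}

```text
time: 14.32
tool_pos: [0.5485, 0.3119, 0.1077]
tool_rot: [-3.142, -0.0, 2.823]
contact_force: [-0.2, -0.1, -0.6]
opening: 0.0297
```

Call:
{"api": "send_rows", "payload": {"series": [[0,0,0,0,0,0,1],[0,0,0,0,0,0,1],[0,0,0,0,0,0,1],[0,0,0,0,0,0,1]]}}

```text
time: 14.65
tool_pos: [0.5485, 0.3119, 0.1076]
tool_rot: [-3.142, -0.0, 2.823]
contact_force: [-0.0, 0.7, -0.4]
opening: 0.0195
```

Opening 19.5 mm matches the 20 mm block, so the grip is held. Lifting.

Call:
{"api": "send_rows", "payload": {"series": [[0,0,-0.01,0,0,0,1],[0,0,-0.03,0,0,0,1],[0,0,-0.035,0,0,0,1],[0,0,-0.035,0,0,0,1],[0,0,-0.035,0,0,0,1]]}}

```text
time: 15.07
tool_pos: [0.5482, 0.3118, 0.2551]
tool_rot: [3.141, 0.0, 2.823]
contact_force: [1.4, 0.7, -0.8]
opening: 0.0198
```

Call:
{"api": "send_rows", "payload": {"series": [[0,0,-0.03,0,0,0,1],[0,0,-0.01,0,0,0,1],[0.02,-0.006,0,0,0,0,1],[0.03,-0.01,0,0,0,0,1],[0.03,-0.01,0,0,0,0,1]]}}

```text
time: 15.48
tool_pos: [0.4634, 0.3118, 0.2917]
tool_rot: [-3.141, -0.001, 2.822]
contact_force: [0.3, 0.9, -1.2]
opening: 0.0199
```

Call:
{"api": "send_rows", "payload": {"series": [[0.03,-0.01,0,0,0,0,1],[0.03,-0.01,0,0,0,0,1],[0.02,-0.006,0,0,0,0,1],[0,0,0,0,0,0,1],[0,0,0,0,0,0,1]]}}

```text
time: 15.9
tool_pos: [0.3795, 0.3128, 0.293]
tool_rot: [3.141, 0.0, 2.824]
contact_force: [0.9, 0.1, -1.0]
opening: 0.0197
```

Run:
```python
from h import *
o=observe();print(o['contact_force'],o['opening'])
to([.4375,.0415,.29])
d=cam('top');s=cam('side','g1.png')
o=np.zeros((500,800,3),np.uint8)
o[:,:400]=cv2.resize(d['color'][230:355,90:190],(400,500),interpolation=cv2.INTER_CUBIC)[...,::-1]
o[:,400:]=cv2.resize(s['color'][70:195,190:290],(400,500),interpolation=cv2.INTER_CUBIC)[...,::-1]
cv2.imwrite('pics/g1.png',o)
```

```text
[ 0.89545257  0.11150708 -0.97963814] 0.019719615322217793
at [0.3795 0.3128 0.293 ] [3.141 0.    2.824] need tool shift [-0.1398 -0.2396  0.0029]
```

View pics/g1.png

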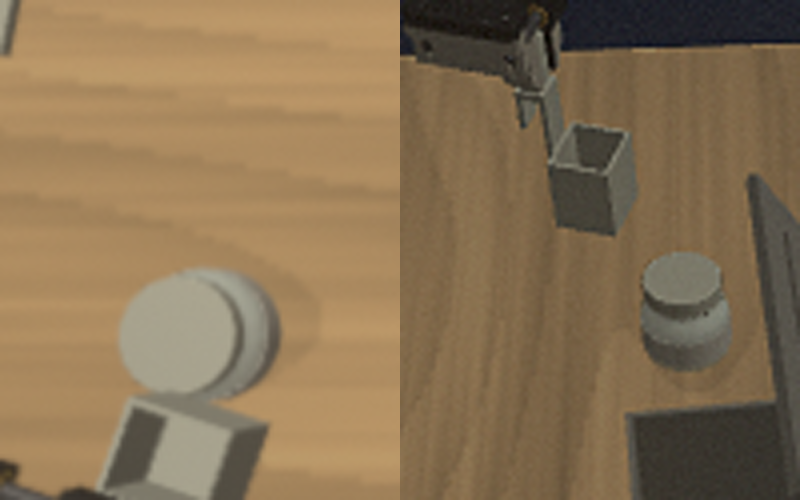

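The scoop is held upright and well clear of the tub. I'll turn it to the bin's yaw (-0.386 about tool z) and carry it along in front of the rim.

Call:
{"api": "send_rows", "payload": {"series": [[0,0,0,0,0,-0.0965,1],[0,0,0,0,0,-0.0965,1],[0,0,0,0,0,-0.0965,1],[0,0,0,0,0,-0.0965,1],[0,-0.02,0,0,0,0,1]]}}

```text
time: 16.42
tool_pos: [0.3827, 0.2942, 0.2919]
tool_rot: [3.141, -0.001, -3.068]
contact_force: [-0.9, -1.3, -0.9]
opening: 0.0196
```

Call:
{"api": "send_rows", "payload": {"series": [[0,-0.035,0,0,0,0,1],[0,-0.04,0,0,0,0,1],[0,-0.04,0,0,0,0,1],[0,-0.04,0,0,0,0,1],[0,-0.04,0,0,0,0,1]]}}

```text
time: 16.83
tool_pos: [0.3953, 0.096, 0.2924]
tool_rot: [-3.141, -0.0, -3.075]
contact_force: [1.2, 0.7, -1.4]
opening: 0.0198
```

Call:
{"api": "send_rows", "payload": {"series": [[0,-0.035,0,0,0,0,1],[0,-0.02,0,0,0,0,1],[0,-0.008,0,0,0,0,1],[0,0,0,0,0,0,1],[0,0,0,0,0,0,1]]}}

```text
time: 17.25
tool_pos: [0.3994, 0.0354, 0.2925]
tool_rot: [3.141, -0.0, -3.076]
contact_force: [-0.1, -0.2, -0.8]
opening: 0.0197
```

Run:
```python
from h import *
o=observe();print(o['contact_force'],o['opening'],o['tool_pos'],o['tool_rot'],(binc(o['tool_pos'])*1000).round(1))
d=cam('top','h0t.png');s=cam('side')
o=np.zeros((500,800,3),np.uint8)
o[:,:400]=cv2.resize(d['color'][250:375,230:330],(400,500),interpolation=cv2.INTER_CUBIC)[...,::-1]
o[:,400:]=cv2.resize(s['color'][100:225,190:290],(400,500),interpolation=cv2.INTER_CUBIC)[...,::-1]
cv2.imwrite('pics/h0.png',o)
```

```text
[-0.12854371 -0.20101321 -0.84468205] 0.019714253613110296 [0.39937504 0.03539107 0.29249382] [ 3.14082954e+00 -4.18135791e-04 -3.07592766e+00] [-1.379e+02  1.000e-01  2.925e+02]
```

View pics/h0.png

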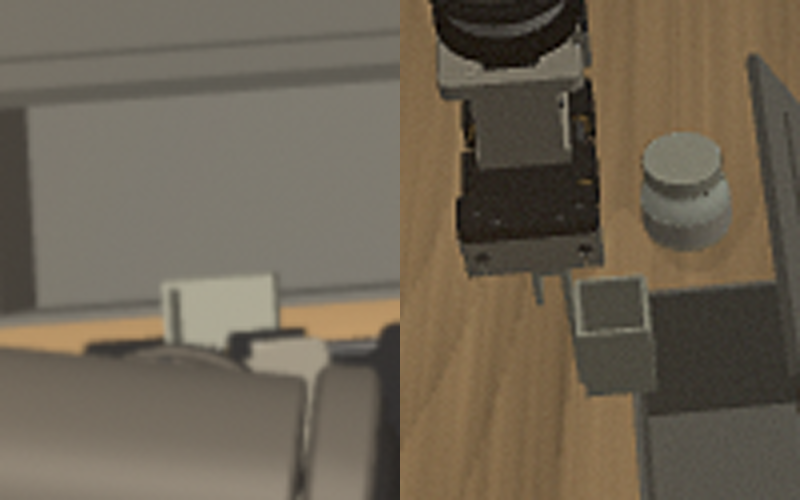

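The cup hangs just above and in front of the front rim (top crop (165-278, 275), side crop (572-655, 275-395)). I'll measure the scoop's offset from the TCP.

Run:
```python
from h import *
t=binc(observe()['tool_pos'])
d=cam('top');s=cam('side')
for n,c,box in(('top',d,(268,316,302,336)),('side',s,(228,165,258,200))):
    C=cloud(c)[box[1]:box[3],box[0]:box[2]].reshape(-1,3)
    B=np.apply_along_axis(binc,1,C); B=(B[(B[:,2]>.17)&(B[:,2]<.26)]-t)*1000
    print(n,len(B),'rel to TCP min',np.percentile(B,2,axis=0).round(1),'max',np.percentile(B,98,axis=0).round(1))
# contour based: bright white cup in top vs grey: far edge
g=d['color'].astype(int)
for u in (275,280,285,290,295): print(u,g[312:330,u].sum(1).tolist())
r=g[322,262:306].sum(1);print('row322',r.tolist())
r=s['color'].astype(int)[175,225:262].sum(1);print('side row175',r.tolist())
r=s['color'].astype(int)[190,225:262].sum(1);print('side row190',r.tolist())
```

```text
top 444 rel to TCP min [  26.1  -23.5 -107.4] max [ 53.9  23.8 -50.6]
side 577 rel to TCP min [   8.1  -27.3 -104.9] max [ 54.4  23.5 -48.3]
275 [360, 360, 362, 360, 359, 361, 360, 376, 427, 485, 486, 473, 473, 471, 461, 461, 460, 458]
280 [360, 362, 360, 360, 362, 362, 363, 393, 459, 490, 491, 491, 491, 491, 492, 493, 493, 494]
285 [360, 360, 361, 363, 362, 361, 366, 407, 486, 493, 494, 493, 493, 492, 492, 494, 494, 493]
290 [359, 360, 362, 360, 360, 363, 380, 438, 487, 493, 493, 494, 492, 495, 493, 494, 493, 492]
295 [360, 360, 360, 359, 361, 366, 398, 465, 491, 494, 496, 496, 494, 492, 493, 491, 494, 495]
row322 [360, 358, 360, 359, 360, 359, 364, 393, 463, 459, 409, 372, 444, 486, 493, 492, 495, 493, 491, 492, 492, 492, 491, 494, 495, 494, 494, 494, 493, 493, 491, 496, 493, 496, 489, 433, 309, 299, 304, 305, 307, 303, 294, 293]
side row175 [222, 292, 300, 295, 290, 276, 212, 193, 324, 352, 235, 214, 207, 217, 207, 217, 215, 211, 212, 211, 206, 222, 206, 214, 198, 277, 368, 161, 149, 145, 145, 159, 150, 148, 151, 155, 157]
side row190 [287, 294, 289, 283, 271, 253, 260, 289, 303, 200, 212, 202, 220, 211, 213, 216, 212, 213, 211, 210, 219, 216, 212, 212, 213, 206, 215, 216, 227, 154, 142, 151, 155, 155, 152, 143, 151]
```

The cup's far face is at TCP + 54 mm (54.5 expected) and it is centred in y, so the slot lies right under the TCP. I'll move over the rim (TCP to bin x = -99) and lower part of the way.

Call:
{"api": "send_rows", "payload": {"series": [[-0.012,0,0,0,0,0,1],[-0.015,0,0,0,0,-0.003,1],[-0.012,0,0,0,0,0,1],[0,0,0.02,0,0,0,1],[0,0,0.025,0,0,0,1]]}}

```text
time: 17.87
tool_pos: [0.4396, 0.039, 0.2485]
tool_rot: [-3.141, 0.004, -3.069]
contact_force: [0.2, 0.4, -1.8]
opening: 0.0198
```

Call:
{"api": "send_rows", "payload": {"series": [[0,0,0.025,0,0,0,1],[0,0,0.022,0,0,0,1],[0,0,0.015,0,0,0,1],[0,0,0,0,0,0,1],[0,0,0,0,0,0,1]]}}

```text
time: 18.28
tool_pos: [0.4377, 0.0387, 0.1856]
tool_rot: [3.141, -0.001, -3.07]
contact_force: [0.6, -0.4, -0.8]
opening: 0.0198
```

Run:
```python
from h import *
o=observe();print(o['contact_force'],o['opening'],o['tool_rot'],(binc(o['tool_pos'])*1000).round(1))
d=cam('top');s=cam('side')
o=np.zeros((500,800,3),np.uint8)
o[:,:400]=cv2.resize(d['color'][250:375,230:330],(400,500),interpolation=cv2.INTER_CUBIC)[...,::-1]
o[:,400:]=cv2.resize(s['color'][120:245,210:310],(400,500),interpolation=cv2.INTER_CUBIC)[...,::-1]
cv2.imwrite('pics/h1.png',o)
```

```text
[ 0.57101443 -0.40651515 -0.80329186] 0.019782710765198816 [ 3.14123384e+00 -1.24477509e-03 -3.06998483e+00] [-99.5   0.8 185.6]
```

View pics/h1.png

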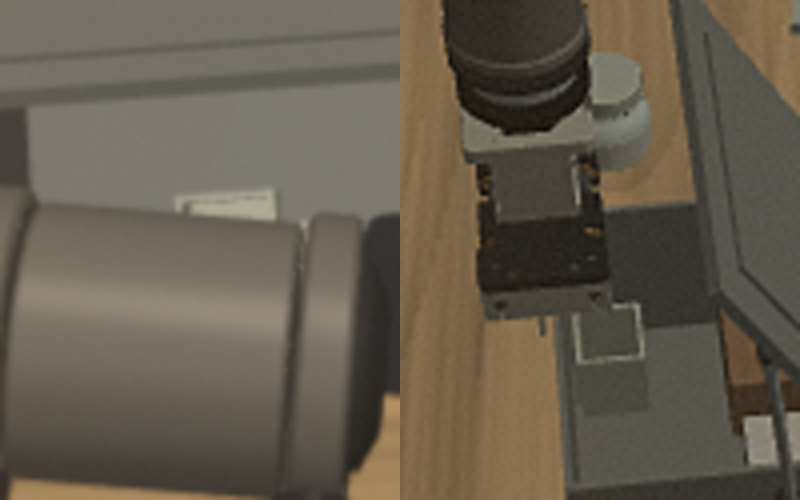

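Run:
```python
from h import *
s=cam('side')
for z in(.15,.16): print((binc(plane(s,[[245.8,201]],z)[0])*1000).round(1))
# rim outer/inner edge seen in side at rows below the cup
g=s['color'].astype(int).sum(2)
for v in(225,232,238): print(v,g[v,244:262].tolist())
for uv in([250.5,232],[251,238]): print((binc(plane(s,[uv],.13)[0])*1000).round(1))
```

```text
[-105.7   -3.   150. ]
[-105.2  -11.9  160. ]
225 [327, 348, 335, 331, 320, 342, 258, 250, 194, 196, 253, 246, 240, 255, 252, 247, 248, 245]
232 [328, 336, 338, 338, 330, 330, 290, 239, 230, 182, 218, 253, 247, 238, 249, 248, 245, 254]
238 [319, 340, 338, 330, 325, 338, 340, 257, 253, 192, 189, 256, 253, 248, 253, 252, 249, 237]
[-100.6  -89.7  130. ]
[-100.5 -108.7  130. ]
```

The rim centre measures about -98.8 and the slot centre about -99.5, within the ±4 mm margin. I'll lower the hook onto the rim.

Call:
{"api": "send_rows", "payload": {"series": [[0,0,0.01,0,0,0,1],[0,0,0.01,0,0,0,1],[0,0,0.008,0,0,0,1],[0,0,0,0,0,0,1]]}}

```text
time: 18.77
tool_pos: [0.4375, 0.0381, 0.1571]
tool_rot: [3.141, -0.001, -3.071]
contact_force: [-0.3, -0.0, -1.3]
opening: 0.02
```

Call:
{"api": "send_rows", "payload": {"series": [[0,0,0.006,0,0,0,1],[0,0,0.006,0,0,0,1],[0,0,0.003,0,0,0,1],[0,0,0,0,0,0,1]]}}

```text
time: 19.1
tool_pos: [0.4375, 0.038, 0.1421]
tool_rot: [3.141, -0.001, -3.071]
contact_force: [1.7, -0.2, -1.4]
opening: 0.0196
```

Run:
```python
from h import *
o=observe();print(o['contact_force'],o['opening'],o['tool_rot'],(binc(o['tool_pos'])*1000).round(1))
s=cam('side')
cv2.imwrite('pics/h2.png',cv2.resize(s['color'][150:250,210:310],(600,600),interpolation=cv2.INTER_CUBIC)[...,::-1])
```

```text
[ 1.69276883 -0.17671437 -1.36737435] 0.019576934030239496 [ 3.14130600e+00 -1.11755859e-03 -3.07142570e+00] [-9.970e+01  1.000e-01  1.421e+02]
```

View pics/h2.png

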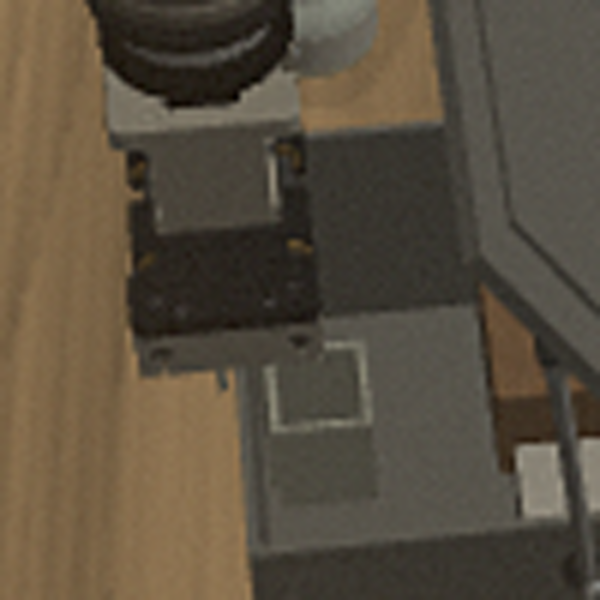

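The lip is outside the wall (crop (222, 380), wall at 245) and the cup inside. The rim is not bearing yet, so I'll lower in 1 mm steps.

Call:
{"api": "send_rows", "payload": {"series": [[0,0,0.001,0,0,0,1],[0,0,0,0,0,0,1]]}}

```text
time: 19.32
tool_pos: [0.438, 0.038, 0.1418]
tool_rot: [3.142, 0.0, -3.071]
contact_force: [-0.3, 1.0, -0.2]
opening: 0.0198
```

Call:
{"api": "send_rows", "payload": {"series": [[0,0,0.001,0,0,0,1],[0,0,0,0,0,0,1]]}}

```text
time: 19.48
tool_pos: [0.4381, 0.038, 0.1415]
tool_rot: [-3.141, 0.001, -3.071]
contact_force: [-1.4, -0.1, 6.0]
opening: 0.0198
```

The rim bears (6 N up at z = 0.1415, as predicted). Releasing.

Call:
{"api": "send_rows", "payload": {"series": [[0,0,-0.001,0,0,0,0.75],[0,0,0,0,0,0,0.6],[0,0,0,0,0,0,0.4],[0,0,0,0,0,0,0.2],[0,0,0,0,0,0,0.2]]}}

```text
time: 19.9
tool_pos: [0.4379, 0.038, 0.1417]
tool_rot: [3.142, -0.0, -3.071]
contact_force: [1.1, 0.0, -0.2]
opening: 0.0449
```

Call:
{"api": "send_rows", "payload": {"series": [[0,0,0,0,0,0,0.2],[0,0,0,0,0,0,0.2],[0,0,0,0,0,0,0.2],[0,0,0,0,0,0,0.2]]}}

```text
time: 20.23
tool_pos: [0.4379, 0.038, 0.1417]
tool_rot: [3.142, -0.0, -3.071]
contact_force: [-0.2, -0.1, 0.8]
opening: 0.0708
```

Run:
```python
from h import *
o=observe();print(o['contact_force'],o['opening'],(binc(o['tool_pos'])*1000).round(1))
s=cam('side')
cv2.imwrite('pics/h3.png',cv2.resize(s['color'][150:250,210:310],(600,600),interpolation=cv2.INTER_CUBIC)[...,::-1])
```

```text
[-0.18407914 -0.14182971  0.79547256] 0.07076808191147188 [-99.4   0.  141.7]
```

View pics/h3.png

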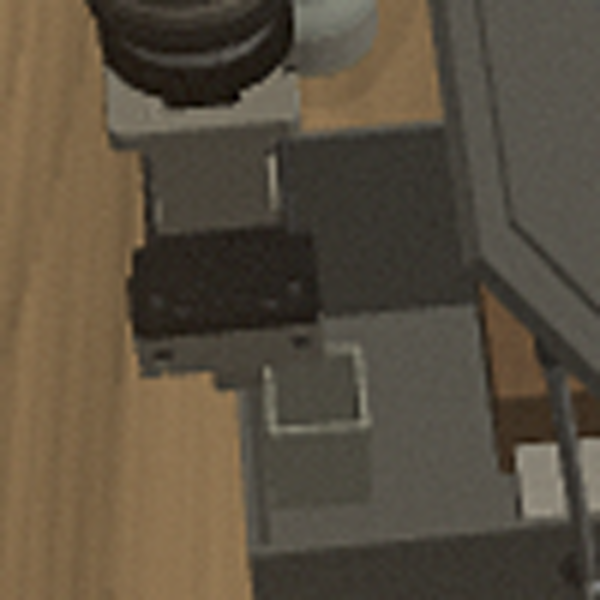

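Released; the scoop stayed hung, with a slight tilt toward the wall. I'll lift straight up and back off.

Call:
{"api": "send_rows", "payload": {"series": [[0,0,-0.01,0,0,0,0.2],[0,0,-0.015,0,0,0,0.2],[0,0,-0.02,0,0,0,0.2],[0,0,-0.025,0,0,0,0.2],[0,0,-0.025,0,0,0,0.2]]}}

```text
time: 20.7
tool_pos: [0.4375, 0.038, 0.2375]
tool_rot: [3.141, -0.001, -3.071]
contact_force: [1.1, -0.4, 0.3]
opening: 0.0734
```

Call:
{"api": "send_rows", "payload": {"series": [[0.02,0,-0.01,0,0,0,0.2],[0.02,0,0,0,0,0,0.2],[0.02,-0.03,0,0,0,0,0.2],[0,-0.04,0,0,0,0,0.2],[0,-0.04,0,0,0,0,0.2]]}}

```text
time: 21.12
tool_pos: [0.3849, -0.0764, 0.2473]
tool_rot: [-3.141, 0.001, -3.069]
contact_force: [1.7, 0.6, 0.1]
opening: 0.0735
```

Call:
{"api": "send_rows", "payload": {"series": [[0,-0.04,0,0,0,0,0.2],[0,-0.04,0,0,0,0,0.2],[0,-0.03,0,0,0,0,0.2],[0,0,0,0,0,0,0.2],[0,0,0,0,0,0,0.2]]}}

```text
time: 21.53
tool_pos: [0.3932, -0.1869, 0.2463]
tool_rot: [3.141, -0.001, -3.075]
contact_force: [-0.4, 0.3, -0.3]
opening: 0.0731
```

Run:
```python
from h import *
o=observe();print(o['contact_force'],o['tool_pos'],o['time'])
d=cam('top','f_t.png');s=cam('side','f_s.png')
o=np.zeros((500,800,3),np.uint8)
o[:,:400]=cv2.resize(d['color'][250:350,230:310],(400,500),interpolation=cv2.INTER_CUBIC)[...,::-1]
o[:,400:]=cv2.resize(s['color'][150:250,230:310],(400,500),interpolation=cv2.INTER_CUBIC)[...,::-1]
cv2.imwrite('pics/f_z.png',o)
C=cloud(d)
v,u=np.nonzero((C[...,2]>.155)&(C[...,2]<.185));P=np.array([binc(p) for p in C[v,u]]);k=(P[:,0]<-.06)&(P[:,0]>-.14)&(abs(P[:,1])<.05)
print('grip top',k.sum(),(P[k].mean(0)*1000).round(1),(P[k].max(0)*1000).round(1))
```

```text
[-0.38392087  0.27968609 -0.30069695] [ 0.39318091 -0.18691012  0.24632158] 21.5333
grip top 87 [-9.790e+01  1.000e-01  1.737e+02] [-91.   10.5 178.4]
```

View pics/f_t.png

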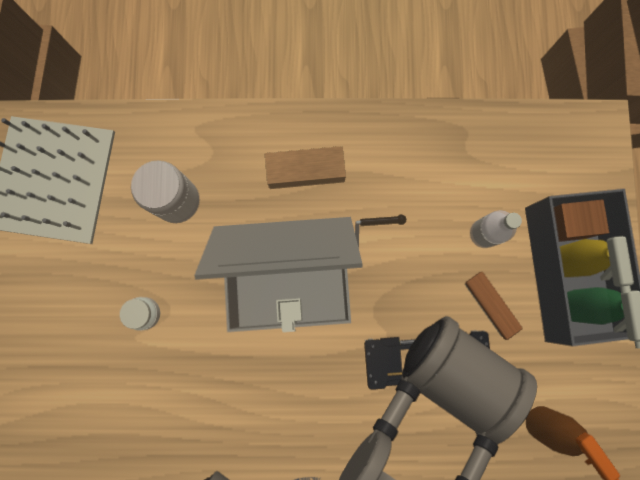

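View pics/f_s.png

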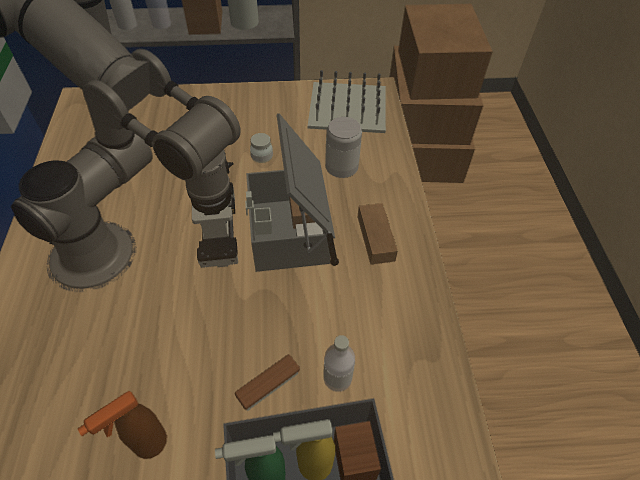

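View pics/f_z.png

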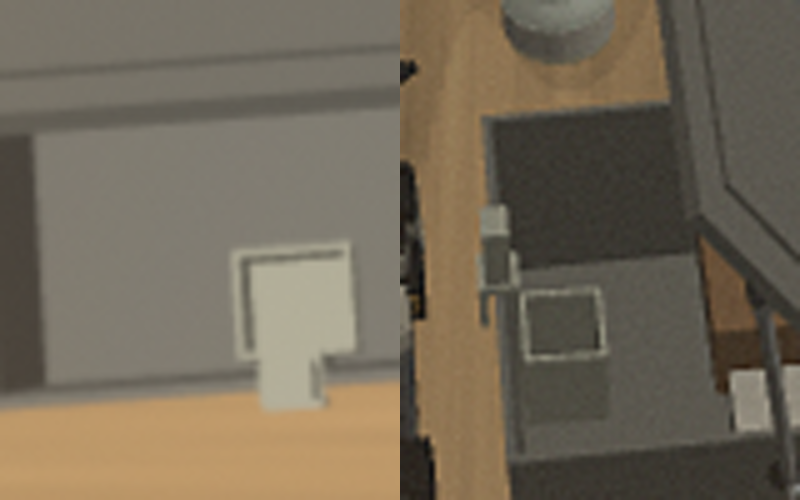

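The scoop hangs at the rim's middle. Its lip is outside the wall and its cup inside, with the grip top at bin (-98, 0, 174 mm). The lid is still propped, the bystanders are unmoved and the robot is clear, so I'll hand in.

```bash
python3 -c "
from h import *
print(workorder.hand_in())"
```

```text
the job is handed in; nothing more can be done
None
```

The lid is propped open on the stay, the scoop hangs over the middle of the front rim with its cup inside, and the job is handed in at about 21.6 s of the 70 s.

**Lid:** My first push with shut fingers slipped on the tapered finger backs, with up to about 23 N on the tool for a moment, and the lid fell shut. I then straddled the finger bar loosely and pushed it with the near pad to about 1.6 rad. Easing back, the stay settled at about 1.48, and the lid stayed up through everything after that.

**Scoop:** I gripped it on its 20 mm sides, lifted it over the rim and lowered it until the rim bore the hook, about 6 N at the expected height, then let go.

**Last checks:**
- **Scoop position:** the grip top was at bin x = -98, y = 0 and z ≈ 174 mm, where a scoop hung at the middle of the rim should be.
- **Lip and cup:** the lip was outside the wall and the cup inside.
- **Surroundings:** by eye, the tub, canister, carton, soap and brush were where they started. The robot was clear, with near-zero force on the tool.
- **Disagreement:** the directly measured rim lay about 1–2 mm from the position worked out from the lid, within the hook's ±4 mm play. I aimed close to the measured rim.

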